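# Draw the packing plate from under a riveted bracket

## Robot

A 7-joint arm with a two-finger parallel gripper is mounted at the origin on the work surface. World frame = base frame: x ahead of the robot, y to its left, z up, the work surface at z = 0. Lengths are in m, angles in degrees, forces in N, time in s.
With the tool pointing down it reaches from about 0.425 to 0.875 m from the base axis. Payload 8.4 kg.
Tool frame: the origin (TCP) lies at the very end of the fingers, on their centre line; the grasp point (between the pads) lies bot.pinch_z behind it (bot.pinch_z is the distance from the TCP to the grasp point, in m); x points along the fingers, z is the direction in which the jaws open and shut, and the axes are right-handed (so a half turn about x gives the same grasp; the last joint's range is limited). The gripper opens to 87 mm and grips with 3 to 60 N. Pads are 19 mm wide; open, the fingers measure 117 mm over their backs; the gripper's body (75 mm by 190 mm) begins 51 mm behind the grasp point.
Start: joints at [-81.773, 19.091, 2.286, 83.961, -0.768, 76.965, -3.352], TCP at [0.156, 0.631, 0.223] pointing down, gripper open.
Joint ranges: [-147.57, 147.57], [-21.85, 119.76], [-74.77, 79.35], [14.55, 137.4], [-85.83, 265.84], [4.83, 119.75], [-152.11, 152.11]. Speed limits (degrees/s): [127.2, 127.2, 159.86, 159.86, 180, 180, 180].

## Interface

Orientations are given as [roll, pitch, yaw] about the fixed x, y, z axes, in that order (R = Rz(yaw) Ry(pitch) Rx(roll)).
In Python, from plant import bot, read_camera, job gives the robot as it stands.
- The arm moves only by the tool carry_out, never from a script. Its argument "rows" is a list that holds one entry, the list of rows, each a list of 4 numbers: the shift along the tool's x, y, z in cm, then the turn about the tool's x in rad. In form: [[[dx, dy, dz, roll], ...]]. A call has 1 to 5 rows; each row shifts and turns the commanded pose from where the row before left it, along the tool's axes as they then stand; what a row does not reach is not made up. A row lasts 1/10 s, in which the tool goes at most 50 mm and 8.59 degrees, less where a joint would pass 70% of its speed; a pose out of reach is approached as far as the arm can. A call is refused whole if a number of a shift passes 5 or a number of a turn 0.15, either way. A call with a gripper value outside its range is refused whole. "fingers" is the gripper's target within -1 to 1 (shut at 1, half-way at 0, fully open at -1), set as the call begins (left out, the last holds). The fingers move at their own pace and stop on an object; "newtons" is the grip in N (left out, the last holds). Time passes only in rows, so rows that do not move let the fingers close. It gives the time, the measured TCP pose, the force and the opening at its end, in the units of the state.
- bot.observe(): the state, without advancing time (a new reading comes with each control period).
- read_camera(name): name is "scene" or "top"; returns a dict with "img" (480x640x3 uint8, red, green, blue), "camera_matrix" (3x3 intrinsics, pixels), "k1" (the pictures are not rectified: a ray, as slopes to the right and down, at radius r is drawn at 1 + k1 r^2 times it, then the intrinsics apply), "cam_to_world" (4x4, takes a point from camera to world coordinates). Camera axes: x right, y up, looking along -z (the intrinsics and any distortion apply to the point x, -y, -z); pixel columns grow to the right and rows downward; lengths in m; the calibration is good to about 2 mm. A picture is of the moment at which its call begins. There is no depth.
- job.job_done(): hands the job in, once; it reports no verdict.
The state is a dict: "t": time; "qpos": joint angles; "dq": joint speeds; "tau": joint torques, N m; "ee_pos": TCP position; "eef_rot": TCP orientation; "contact_force": force on the tool from outside, world axes, zero at the start; "moment": the same for the moment, N m; "gripper_width": finger opening in m.
Only numpy, scipy, OpenCV 4.12 (cv2) and the standard library are available. Lean on these libraries where they do the work, as an engineer would, in place of code of your own. Each camera call takes 0.05 s, during which the arm holds its last target.

## Task

Lift the long lever until the two-pronged stop stands fully up in front of the olive riveted bracket, and leave it up. Then draw the red-gripped steel packing plate out from under the bracket so that the bracket stays where it stands and just settles on the rails, and lay the plate down, not dropped, flat on the floor of the wooden rest, between its cheeks, tail towards the back fence and red grip overhanging the open end. Do not shift or tip the rivet snaps, gauge block or rivet dish.

Things in the scene. Friction and masses are not known exactly. Their poses are not given: they have to be found in the camera images.
- post: Fixed cast riveting post. Origin on the counter below the rock-shaft axis, on the plate's centreline; the plate is drawn out along -x; y along the shaft; z up. Bed x 12 to 200, y -75 to 75 mm, top 50 mm high. On it two fixed rails, 4 mm high, along x, leave a slot 52 mm wide (y -26 to 26) for the plate. Shaft bearings at y = -62 and 62, x -18 to 14, 50 mm high.
- rivet_set (a point): Lower tip of the upper rivet set, over the bracket: x 68, y 0, z 142 mm in the post's frame. It hangs from a fixed C-frame: arm x 42 to 197, y -22 to 22, z 195 to 240 (252 over the set), column behind the bracket x 152 to 197, y -25 to 25 mm.
- lever (a joint): Angle (rad) of the rock shaft that carries both the lever and the stop, 34 mm above the counter: 0 = lever down, stop folded down towards -x of the post; 1.31 = end of travel, stop upright in front of the bracket. Starts between 0 and 0.3. Stiff: friction (0.6 N m) holds it where it is left; about 6 N at the handle lifts it.
- lever_handle (a point): Middle of the black round cross handle (24 mm thick, 60 mm long, along the post's y axis) on the end of the long cast lever, 180 mm from the shaft axis. In the post's frame, at lever angle q: x = -180 cos(0.12+q), y = 130, z = 34 + 180 sin(0.12+q) mm. It may be gripped across (along x) from above. The lever bar, 16 to 22 mm thick, runs at y = 88.
- stop_tip (a point): Point midway between the tips of the stop's two steel prongs (each 14 mm wide, 10 mm thick, from 27 to 41 mm either side of the plate's centreline, 52 mm long from the shaft axis). Upright they reach 86 mm above the counter, just ahead of the bracket's front face; the plate passes between them.
- plate: Packing plate, 0.38 kg, mass centre 20 mm from the origin towards the grip. Dark steel tongue 175 x 40 x 6 mm; origin at the centre of its underside, +x to the tail, z up. It starts flat on the bed (50 mm high), axes nearly as the post's, tail about 110 mm behind the shaft under the bracket, its -x end and red grip about 65 mm ahead of the shaft, free in the air.
- plate_grip (a point): Middle of the red grip flange, at x = -104.7, y 0, z = 27.6 mm in the plate's frame, 30 mm up its slope. The flange rises from the tongue's -x end leaning outwards (to -x) 35 degrees from vertical: 80 mm wide in y, 12 mm thick, reaching 46 mm up the slope. Grip it firmly across the 12 mm, tool tilted along its slope. Drawing takes 7 to 17 N.
- plate_tail (a point): Middle of the plate's tail end (x = 87.5, z = 3 mm in the plate's frame). The plate is out from under the bracket when this point is ahead of the shaft axis (x below 0 in the post's frame).
- bracket: Olive riveted channel bracket, about 0.7 kg: 120 (x) x 110 (y) x 58 mm high, origin at the centre of its underside, axes nearly as the post's. It rests wholly on the plate, underside 56 mm above the counter, front face 1 to 4 mm behind the upright stop. Without the stop the plate drags it along. When the plate is out it settles 2 mm on to the rails.
- rest: Fixed maple rest. Origin on the counter. Trough floor 45 mm high, x -85 to 65 mm, 64 mm wide (in y) between two cheeks 14 mm higher; back fence as high at x 65 to 75; open at the -x end. The plate belongs in it with its tail towards the back fence (x axes agree) and its origin at about x = -32 (-60 to -12 allowed), the red grip overhanging the open end.
- snap_a: Bright steel rivet snap standing upright, 108 mm tall, 36 mm in diameter at the foot; origin at the centre of its foot. Leave alone.
- snap_b: Second rivet snap, the same. Leave alone.
- gauge: Stepped brass rivet gauge block, 110 (x) x 34 (y) x 28 mm, origin at the centre of its underside. Leave alone.
- dish: Olive tin dish with copper rivets, 132 mm in diameter at the rim, about 45 mm high with the rivets; origin at the centre of its underside. Leave alone.
Mind the look-alikes: they are no part of the job. There is more than one size of the rest; the one meant has the size given above. Leave any blue look-alike of the bracket alone.

How it is judged (in metres and radians):
On the way, in this order (a step that is already met when the one before it is completed fails the run):
1. the stop is raised in front of the bracket while the plate still lies under it (value of joint lever above 1.2 rad and distance of plate from where it was at the start of the episode below 0.012 m), for 0.2 s.
2. the plate is drawn clear of the bracket with the stop still up (x of plate_tail in the frame of post below 0 m and value of joint lever above 1.15 rad), for 0.1 s.
At the end, for the whole second after the job is handed in: Plate at rest and flat (3 deg) on the floor of the wooden rest, within 14 mm of its centreline, origin 12 to 60 mm to the open side of the rest's origin; lever above 1.15 rad; bracket level (1.7 deg), within 12 mm of its start; snaps upright; snaps, gauge and dish within 15 mm of their starts (x of plate in the frame of rest between -0.06 and -0.012 m and y of plate in the frame of rest between -0.014 and 0.014 m and z of plate in the frame of rest below 0.049 m and x of plate_tail in the frame of rest above 0 m and angle between plate's own z axis and vertical below 0.05 rad and linear speed of each of plate, bracket below 0.02 m/s and value of joint lever above 1.15 rad and distance of bracket from where it was at the start of the episode below 0.012 m and angle between bracket's own z axis and vertical below 0.03 rad and distance of each of snap_a, snap_b, gauge, dish from where it was at the start of the episode below 0.015 m and angle between each of snap_a, snap_b's own z axis and vertical below 0.1 rad); the robot touches nothing.
It fails at once if the bracket is dragged or knocked more than 15 mm, or tipped more than 7 degrees (distance of bracket from where it was at the start of the episode above 0.015 m or angle between bracket's own z axis and vertical above 0.12 rad).
It fails at once if a snap, the gauge block or the dish is shifted more than 20 mm or tipped (distance of any of snap_a, snap_b, gauge, dish from where it was at the start of the episode above 0.02 m or angle between any of snap_a, snap_b, gauge, dish's own z axis and vertical above 0.3 rad).
It fails at once if the plate is let fall from more than 35 mm above the rest's floor (height (world z) of plate above 0.085 m and contact force between the fingers and plate below 0.1 N).
It also fails if it takes over 64 s, if anything falls off the work surface, if the arm or the gripper's body presses on something with over 40 N, if the wrist force passes 120 N, or if a joint passes its speed limit or range.

## Working session

There is one attempt and no reset: what is moved stays moved. The work goes in short steps, Python scripts to look and compute and a tool call to move; the robot and the scene stay as the last step left them, time stands still between calls to the robot, and variables do not carry over. Pictures are saved under pics/ and viewed, and the job is handed in when it is done.

Besides the shell and the picture viewer there is one more tool, called after "Call:" by a JSON object that holds its "api" and its "payload", one argument or row to a line. carry_out: Moves the arm, as the interface text tells. Its arguments: {"type":"object","properties":{"rows":{"type":"array","items":{"type":"array","items":{"type":"array","items":{"type":"number"}}}},"fingers":{"type":"number"},"newtons":{"type":"number"}},"required":["rows"]}

```bash
ls; mkdir -p pics; python3 - <<'E'
from plant import bot, read_camera
import cv2
print(bot.observe(), bot.pinch_z)
for n in("scene","top"):
    c=read_camera(n); cv2.imwrite(f"pics/{n}0.png",c["img"][:,:,::-1]); print(n,c["camera_matrix"],c["k1"],c["cam_to_world"])
E
```

```text
pics
{'t': 0.0, 'qpos': array([-81.77219954,  19.13075595,   2.28472919,  84.01197533,
        -0.76843236,  76.9662564 ,  -3.35192229]), 'dq': array([ 0.10846524, -0.05380248,  0.04836052, -0.01956034, -0.0523974 ,
       -0.05860093, -0.03834632]), 'tau': array([ 2.20529851e-04, -6.56370592e+01,  1.33566510e+00, -4.03787577e+01,
       -5.95829613e-02,  4.45398199e-02,  1.95801517e-04]), 'ee_pos': array([0.15618615, 0.63045903, 0.2216628 ]), 'eef_rot': array([-176.50376593,   89.90625629, -100.41669765]), 'contact_force': array([ 0.26769404,  0.43358114, -1.27010169]), 'moment': array([ 0.05603085,  0.01053219, -0.02823621]), 'gripper_width': 0.08711682404945745} 0.0187
scene [[565.94788695   0.         326.89546343]
 [  0.         565.94788695 245.30424292]
 [  0.           0.           1.        ]] 0.00851934066982729 [[-0.67708372 -0.41331751  0.60887295  1.40851199]
 [ 0.73579976 -0.36616716  0.56966686  0.69967859]
 [-0.01250401  0.83372073  0.55204474  0.88041855]
 [ 0.          0.          0.          1.        ]]
top [[442.42630495   0.         326.18407904]
 [  0.         442.42630495 237.42217324]
 [  0.           0.           1.        ]] -0.0262825166771972 [[ 0.01880441  0.99919321 -0.03548697  0.49522623]
 [-0.99959304  0.01954973  0.02077386 -0.09723486]
 [ 0.02145086  0.03508188  0.9991542   1.01221623]
 [ 0.          0.          0.          1.        ]]
```

View pics/scene0.png

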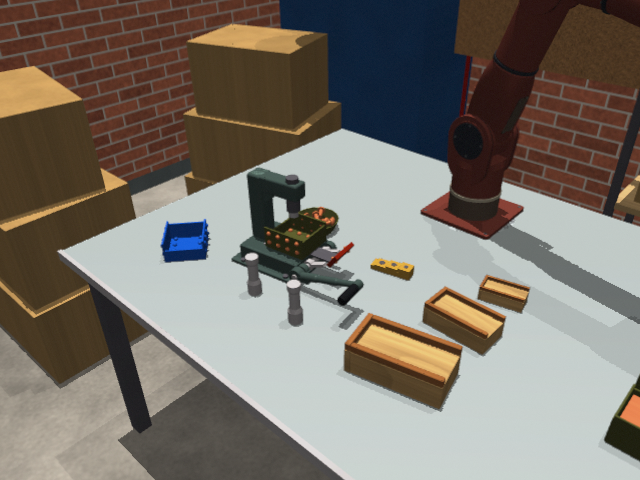

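View pics/top0.png

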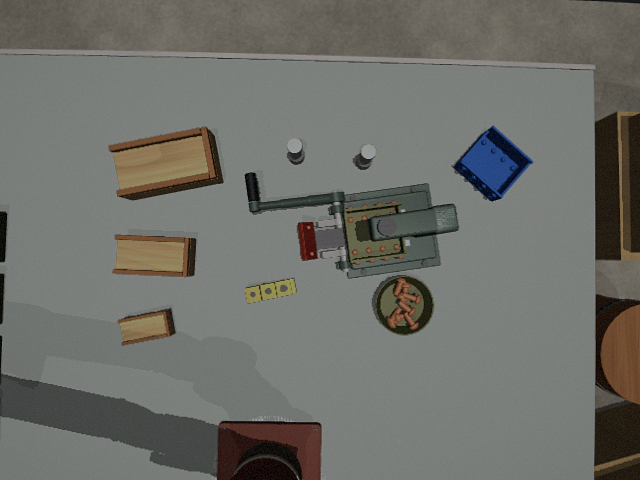

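```bash
cat > h.py <<'E'
import numpy as np, cv2
from plant import bot, read_camera
def px2w(c,u,v,z):
    K=c["camera_matrix"];T=c["cam_to_world"]
    d=np.array([(u-K[0,2])/K[0,0],(v-K[1,2])/K[1,1]]); s=d.copy()
    for _ in range(20): s=d/(1+c["k1"]*(s@s))
    r=T[:3,:3]@np.array([s[0],-s[1],-1]); o=T[:3,3]
    return o+r*(z-o[2])/r[2]
def w2px(c,p):
    K=c["camera_matrix"];T=c["cam_to_world"]
    q=T[:3,:3].T@(np.asarray(p,float)-T[:3,3]); s=np.array([q[0],-q[1]])/-q[2]
    s=s*(1+c["k1"]*(s@s)); return s*K[0,0]+K[:2,2]
def crop(c,x0,y0,x1,y1,k,name):
    im=c["img"][y0:y1,x0:x1,::-1]; im=cv2.resize(im,None,fx=k,fy=k,interpolation=cv2.INTER_CUBIC)
    for x in range((x0+9)//10*10,x1,10):
        L=x%50==0; cv2.line(im,((x-x0)*k,0),((x-x0)*k,12 if L else 5),(0,0,255),1)
        if L: cv2.putText(im,str(x),((x-x0)*k,24),0,.4,(0,0,255))
    for y in range((y0+9)//10*10,y1,10):
        L=y%50==0; cv2.line(im,(0,(y-y0)*k),(12 if L else 5,(y-y0)*k),(0,0,255),1)
        if L: cv2.putText(im,str(y),(14,(y-y0)*k),0,.4,(0,0,255))
    cv2.imwrite("pics/"+name,im)
E
python3 - <<'E'
from h import *
c=read_camera("top")
crop(c,230,160,470,340,3,"t1.png"); crop(c,100,220,210,290,7,"t2.png")
c=read_camera("scene"); crop(c,230,160,370,330,4,"s1.png")
E
```

```text
(no output)
```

View pics/t1.png

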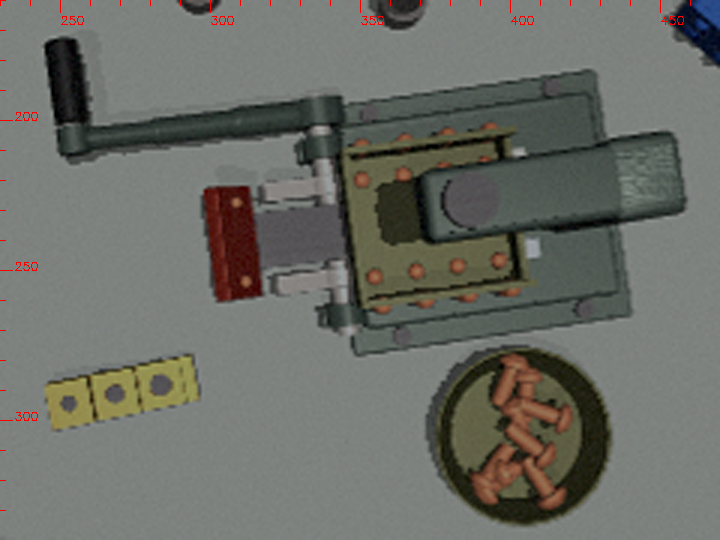

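View pics/t2.png

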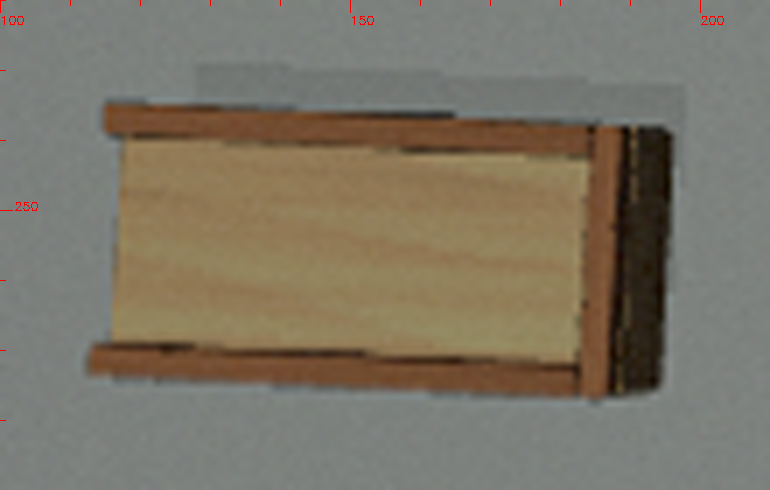

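View pics/s1.png

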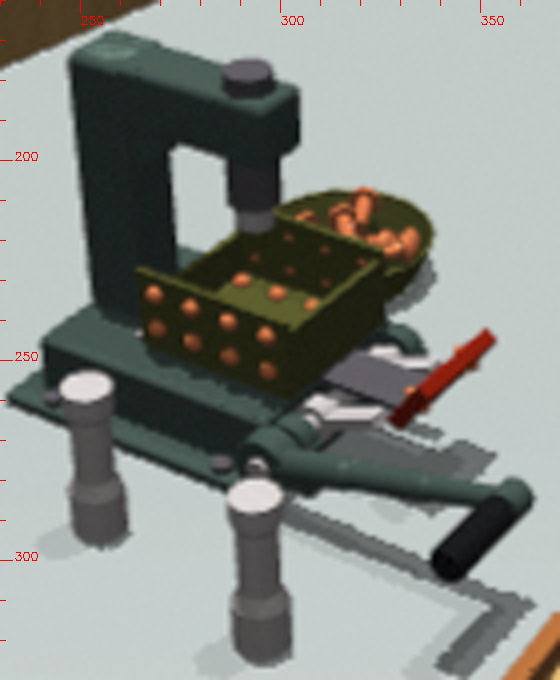

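```bash
cat > fit.py <<'E'
from h import *
from scipy.optimize import least_squares
ct=read_camera("top"); cs=read_camera("scene")
def tf(p,x,y,a):
    c,s=np.cos(a),np.sin(a); p=np.asarray(p,float)
    return np.array([x+c*p[0]-s*p[1],y+s*p[0]+c*p[1],p[2]])
def handle(q): return [-.18*np.cos(.12+q),.13,.034+.18*np.sin(.12+q)]
A=[(ct,[.042,.022,.240],(370,216.7)),(ct,[.042,-.022,.240],(372.3,241)),(ct,[.197,.022,.240],(454,204)),(ct,[.197,-.022,.240],(458.3,230.7)),
   (cs,[.068,0,.142],(293.3,217)),(ct,'h',(252.8,187)),(cs,'h',(348.7,293.7))]
def res(v):
    r=[]
    for c,p,uv in A:
        if p=='h': p=handle(v[3])
        r+=list(w2px(c,tf(p,*v[:3]))-np.array(uv))
    return np.array(r)
p0=px2w(ct,343,235,.05)
s=least_squares(res,[p0[0],p0[1],-1.4,.1],loss='soft_l1'); print("post x y yaw q",s.x,np.degrees(s.x[2])); print(s.fun.round(1))
# plate grip top edge outer corners: z = 50+ ...
R=[px2w(ct,*uv,.059) for uv in [(115,234.5),(112.5,273.5),(189.5,238),(187.5,276.5)]]
for r in R: print("rest",r.round(4))
print(np.linalg.norm(R[0]-R[1]),np.linalg.norm(R[2]-R[3]),np.linalg.norm(R[0]-R[2]),np.linalg.norm(R[1]-R[3]))
for uv in [(297.5,222.5),(302.3,260.5)]: print("grip top",px2w(ct,*uv,.05+.0276+.0131).round(4))
v=s.x
for n,p in [('snapa?',None)]: pass
def inv(w): 
    d=w[:2]-v[:2]; c,s_=np.cos(v[2]),np.sin(v[2]); return np.array([c*d[0]+s_*d[1],-s_*d[0]+c*d[1]])
for uv in [(297.5,222.5),(302.3,260.5)]: print("grip top in post",inv(px2w(ct,*uv,.093)).round(4))
for uv in [(344.5,210),(401.5,204.5),(350.5,263),(406,257.5)]: print("bracket top in post",inv(px2w(ct,*uv,.114)).round(4))
for uv,z in [((294.5,144),.108),((368,150),.108)]: print("snap top",px2w(ct,*uv,z).round(4),inv(px2w(ct,*uv,z)))
for uv,z in [((245.5,290),.028),((294,279),.028),((297,293),.028),((247.5,303.5),.028)]: print("gauge",px2w(ct,*uv,z).round(4))
E
python3 fit.py
```

```text
post x y yaw q [ 0.53295578 -0.14973841 -1.41707303  0.11685915] -81.1923040697018
[-0.9 -0.4  0.3  0.2  1.7  0.8  1.  -1.3  2.7 -1.8 -1.  -1.1  0.5 -0. ]
rest [0.5265 0.3367 0.059 ]
rest [0.4428 0.3392 0.059 ]
rest [0.5221 0.1765 0.059 ]
rest [0.4396 0.1783 0.059 ]
0.08369635983671382 0.08256169439007292 0.1602825263784146 0.16084019810824016
grip top [ 0.5579 -0.056   0.0907]
grip top [ 0.479  -0.0676  0.0907]
grip top in post [-0.0887  0.0388]
grip top in post [-0.0893 -0.0407]
bracket top in post [0.0102 0.0499]
bracket top in post [0.1275 0.0456]
bracket top in post [ 0.0076 -0.0587]
bracket top in post [ 0.1214 -0.0629]
snap top [ 0.7186 -0.0471  0.108 ] [-0.07296785  0.19919248]
snap top [ 0.7098 -0.1991  0.108 ] [0.0758118  0.16718935]
gauge [0.4104 0.0585 0.028 ]
gauge [ 0.4366 -0.0481  0.028 ]
gauge [ 0.4058 -0.0554  0.028 ]
gauge [0.3807 0.0534 0.028 ]
```

```bash
cat >> h.py <<'E'
from scipy.spatial.transform import Rotation as Ro
POST=(0.533,-0.1497,np.radians(-81.3)); REST=(0.4827,0.2524,np.radians(-91.3))
def tw(F,p):
    c,s=np.cos(F[2]),np.sin(F[2]); return np.array([F[0]+c*p[0]-s*p[1],F[1]+s*p[0]+c*p[1],p[2]])
def plan(tcp,jaw_deg=None,P=None):
    o=bot.observe(); R=Ro.from_euler('xyz',o['eef_rot'],degrees=True).as_matrix()
    print("t",round(o['t'],2),"ee",o['ee_pos'].round(4),"z(jaw) az",np.degrees(np.arctan2(R[1,2],R[0,2])).round(2),"y az",np.degrees(np.arctan2(R[1,1],R[0,1])).round(2),"down",R[:,0].round(4),"F",np.round(o['contact_force'],1),"w",round(o['gripper_width'],4),"q7",o['qpos'][6].round(1))
    d=np.array(tcp)-o['ee_pos']; print("delta cm (present tool axes)",(R.T@d*100).round(2))
    if jaw_deg is not None:
        a=np.arctan2(R[1,2],R[0,2]); e=(np.radians(jaw_deg)-a+np.pi/2)%np.pi-np.pi/2
        print("roll about tool x needed",round(-e,3))
        R2=R@Ro.from_euler('x',-e).as_matrix(); print("delta after roll",(R2.T@d*100).round(2))
E
python3 - <<'E'
from h import *
h=tw(POST,[-.18*np.cos(.237),.13,.034+.18*np.sin(.237)]); print("handle",h)
plan(h+[0,0,.15-.0187],-81.3)
E
```

```text
handle [0.63503834 0.04291911 0.07626176]
t 0.3 ee [0.1562 0.6308 0.2222] z(jaw) az 76.09 y az 166.09 down [-1.e-04 -5.e-04 -1.e+00] F [-0.6  0.4  0.2] w 0.0873 q7 -3.4
delta cm (present tool axes) [  1.49 -60.61 -45.55]
roll about tool x needed -0.395
delta after roll [  1.49 -38.44 -65.35]
```

Call:
{"api": "carry_out", "payload": {
  "rows": [
    [[0,-3.0,-2.3,0],[0,-3.0,-2.3,0],[0,-3.0,-2.3,0],[0,-3.0,-2.3,0],[0,-3.0,-2.3,0]]
  ],
  "fingers": -1
}}

```text
t: 0.8
ee_pos: [0.275, 0.4819, 0.2226]
eef_rot: [12.6, 90.0, 88.7]
contact_force: [0.4, 0.8, 0.0]
gripper_width: 0.0869
```

Call:
{"api": "carry_out", "payload": {
  "rows": [
    [[0,-3.0,-2.3,0],[0,-3.0,-2.3,0],[0,-3.0,-2.3,0],[0,-3.0,-2.3,0],[0,-3.0,-2.3,0]]
  ]
}}

```text
t: 1.3
ee_pos: [0.393, 0.3342, 0.2227]
eef_rot: [-11.0, 90.0, 65.1]
contact_force: [-0.8, 0.3, 0.3]
gripper_width: 0.0869
```

Call:
{"api": "carry_out", "payload": {
  "rows": [
    [[0,-3.0,-2.3,0],[0,-3.0,-2.3,0],[0,-3.0,-2.3,0],[0,-3.0,-2.3,0],[0,0,0,-0.13]]
  ]
}}

```text
t: 1.8
ee_pos: [0.4896, 0.212, 0.2229]
eef_rot: [-123.0, 89.9, -39.8]
contact_force: [0.1, -0.6, -0.3]
gripper_width: 0.087
```

Call:
{"api": "carry_out", "payload": {
  "rows": [
    [[0,0,0,-0.13],[0,0,0,-0.13],[0,0,0,0],[0,0,0,0]]
  ]
}}

```text
t: 2.2
ee_pos: [0.4865, 0.2174, 0.2226]
eef_rot: [-12.6, 90.0, 85.6]
contact_force: [-0.0, -0.3, 0.3]
gripper_width: 0.0873
```

```bash
python3 - <<'E'
from h import *
c=read_camera("scene"); cv2.imwrite("pics/s2.png",c["img"][:,:,::-1])
c=read_camera("top"); cv2.imwrite("pics/t3.png",c["img"][:,:,::-1])
h=tw(POST,[-.18*np.cos(.237),.13,.034+.18*np.sin(.237)])
plan(h+[0,0,.05],-81.3)
E
```

```text
t 2.3 ee [0.4865 0.2174 0.2226] z(jaw) az 98.27 y az -171.73 down [-0. -0. -1.] F [ 0.8 -0.3 -0.1] w 0.0869 q7 71.4
delta cm (present tool axes) [  9.63 -12.19 -19.4 ]
roll about tool x needed -0.008
delta after roll [  9.63 -12.04 -19.5 ]
```

View pics/s2.png

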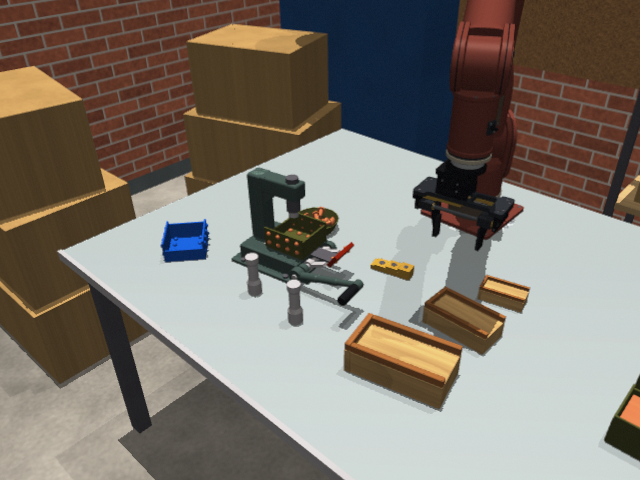

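View pics/t3.png

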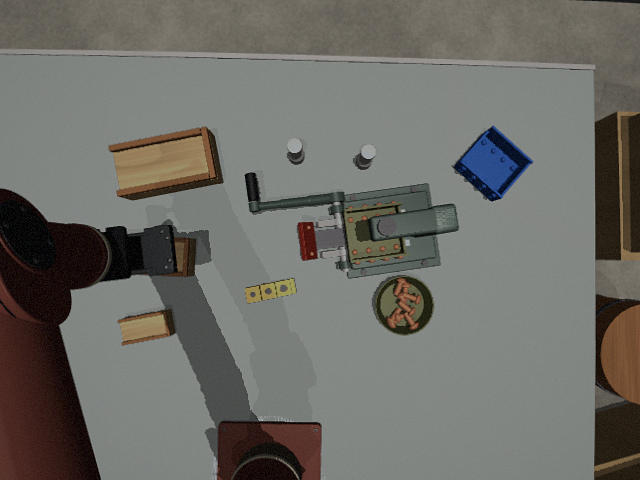

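Call:
{"api": "carry_out", "payload": {
  "rows": [
    [[0,-2.4,-3.9,0],[0,-2.4,-3.9,0],[0,-2.4,-3.9,0],[0,-2.4,-3.9,0],[0,-2.4,-3.9,0]]
  ]
}}

```text
t: 2.8
ee_pos: [0.6349, 0.0409, 0.2227]
eef_rot: [-84.3, 90.0, 14.1]
contact_force: [0.2, 0.7, 1.2]
gripper_width: 0.0871
```

Call:
{"api": "carry_out", "payload": {
  "rows": [
    [[0,0,0,0],[0,0,0,0]]
  ]
}}

```text
t: 3.0
ee_pos: [0.6341, 0.0408, 0.2221]
eef_rot: [133.3, 89.9, -128.5]
contact_force: [-0.4, 1.3, 0.1]
gripper_width: 0.0872
```

```bash
python3 - <<'E'
from h import *
c=read_camera("scene"); cv2.imwrite("pics/s3.png",c["img"][:,:,::-1])
c=read_camera("top"); crop(c,100,100,340,280,3,"t4.png")
h=tw(POST,[-.18*np.cos(.237),.13,.034+.18*np.sin(.237)])
plan(h+[0,0,-.0187],-81.3)
E
```

```text
t 3.1 ee [0.6334 0.0434 0.2224] z(jaw) az 98.45 y az -171.55 down [-6.e-04  6.e-04 -1.e+00] F [ 0.9  0.9 -0.9] w 0.087 q7 98.4
delta cm (present tool axes) [16.48 -0.16 -0.08]
roll about tool x needed -0.004
delta after roll [16.48 -0.16 -0.08]
```

View pics/s3.png

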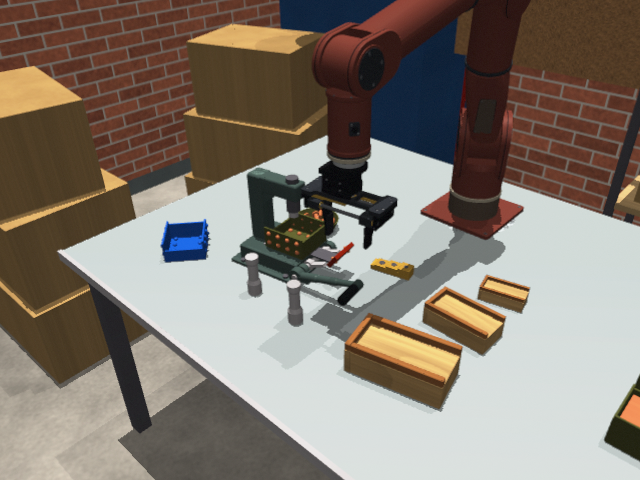

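View pics/t4.png

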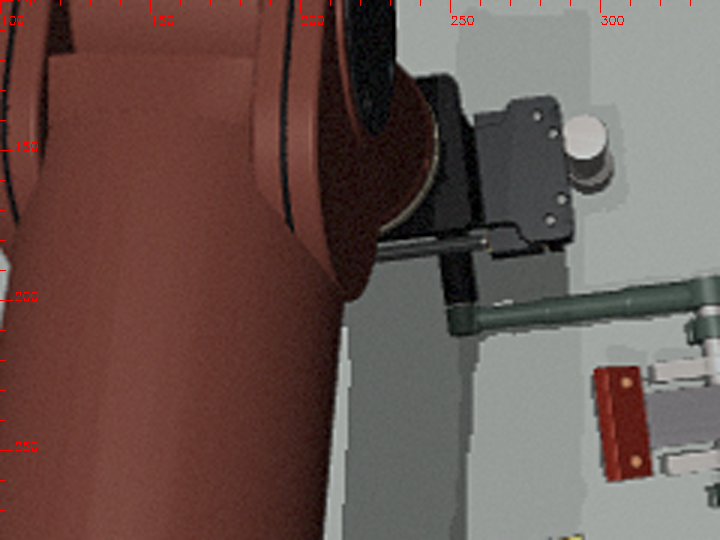

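Call:
{"api": "carry_out", "payload": {
  "rows": [
    [[3.3,0,0,0],[3.3,0,0,0],[3.3,0,0,0],[3.3,0,0,0],[3.1,0,0,0]]
  ]
}}

```text
t: 3.6
ee_pos: [0.6331, 0.0443, 0.0585]
eef_rot: [-4.9, 89.9, 93.6]
contact_force: [-1.3, 0.4, -0.7]
gripper_width: 0.087
```

Call:
{"api": "carry_out", "payload": {
  "rows": [
    [[0,0,0,0],[0,0,0,0],[0,0,0,0],[0,0,0,0],[0,0,0,0]]
  ],
  "fingers": 1,
  "newtons": 20
}}

```text
t: 4.1
ee_pos: [0.6346, 0.0422, 0.061]
eef_rot: [-83.8, 89.9, 14.6]
contact_force: [-0.4, -0.3, 0.4]
gripper_width: 0.0549
```

Call:
{"api": "carry_out", "payload": {
  "rows": [
    [[0,0,0,0],[0,0,0,0],[0,0,0,0]]
  ]
}}

```text
t: 4.4
ee_pos: [0.6339, 0.042, 0.0596]
eef_rot: [-108.7, 90.0, -10.3]
contact_force: [0.2, 0.5, -0.3]
gripper_width: 0.0309
```

```bash
python3 - <<'E'
from h import *
c=read_camera("scene"); crop(c,230,130,430,330,3,"s4.png")
h=tw(POST,[-.18*np.cos(.237),.13,.034+.18*np.sin(.237)])
plan(h+[0,0,-.0187],-81.3)
E
```

```text
t 4.45 ee [0.6338 0.042  0.0596] z(jaw) az 98.43 y az -171.57 down [ 0. -0. -1.] F [0.4 0.9 0.7] w 0.0271 q7 101.9
delta cm (present tool axes) [ 0.2  -0.13  0.07]
roll about tool x needed -0.005
delta after roll [ 0.2  -0.13  0.07]
```

View pics/s4.png

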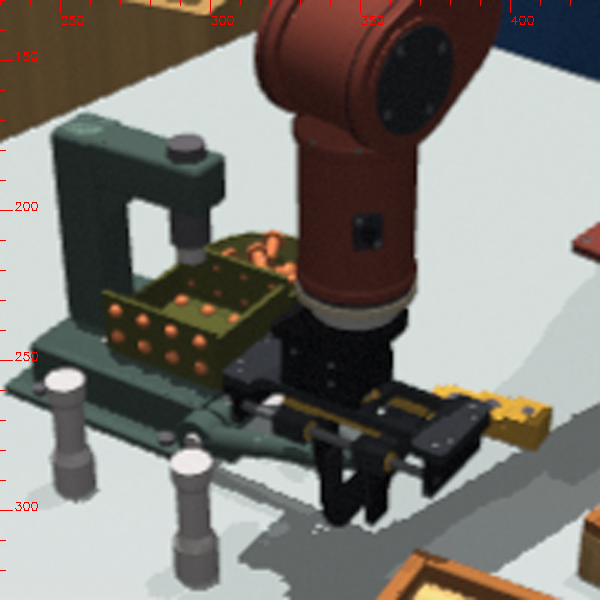

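Call:
{"api": "carry_out", "payload": {
  "rows": [
    [[0,0,0,0],[0,0,0,0],[0,0,0,0]]
  ]
}}

```text
t: 4.75
ee_pos: [0.6337, 0.043, 0.0595]
eef_rot: [14.3, 89.9, 112.8]
contact_force: [-1.0, 4.6, 0.9]
gripper_width: 0.0233
```

```bash
cat > arc.py <<'E'
import numpy as np
# tool z(jaw) az 98.45 ~ post -x. So dz_tool=-dx_post ; tool x=down
q0=0.117;q1=1.33;n=36
q=q0+(q1-q0)*(1-np.cos(np.linspace(0,np.pi,n+1)))/2
X=-18*np.cos(.12+q);Z=3.4+18*np.sin(.12+q)
for i in range(n): print([round(-(Z[i+1]-Z[i]),2),0,round(-(X[i+1]-X[i]),2),0],round(q[i+1],2))
E
python3 arc.py
```

```text
[np.float64(-0.04), 0, np.float64(-0.01), 0] 0.12
[np.float64(-0.12), 0, np.float64(-0.03), 0] 0.13
[np.float64(-0.2), 0, np.float64(-0.05), 0] 0.14
[np.float64(-0.28), 0, np.float64(-0.08), 0] 0.15
[np.float64(-0.35), 0, np.float64(-0.1), 0] 0.17
[np.float64(-0.42), 0, np.float64(-0.13), 0] 0.2
[np.float64(-0.48), 0, np.float64(-0.17), 0] 0.23
[np.float64(-0.54), 0, np.float64(-0.21), 0] 0.26
[np.float64(-0.59), 0, np.float64(-0.25), 0] 0.29
[np.float64(-0.64), 0, np.float64(-0.3), 0] 0.33
[np.float64(-0.67), 0, np.float64(-0.35), 0] 0.38
[np.float64(-0.7), 0, np.float64(-0.4), 0] 0.42
[np.float64(-0.71), 0, np.float64(-0.45), 0] 0.47
[np.float64(-0.72), 0, np.float64(-0.51), 0] 0.52
[np.float64(-0.72), 0, np.float64(-0.56), 0] 0.57
[np.float64(-0.7), 0, np.float64(-0.61), 0] 0.62
[np.float64(-0.68), 0, np.float64(-0.65), 0] 0.67
[np.float64(-0.65), 0, np.float64(-0.69), 0] 0.72
[np.float64(-0.61), 0, np.float64(-0.73), 0] 0.78
[np.float64(-0.57), 0, np.float64(-0.75), 0] 0.83
[np.float64(-0.52), 0, np.float64(-0.77), 0] 0.88
[np.float64(-0.47), 0, np.float64(-0.78), 0] 0.93
[np.float64(-0.42), 0, np.float64(-0.77), 0] 0.98
[np.float64(-0.37), 0, np.float64(-0.76), 0] 1.03
[np.float64(-0.31), 0, np.float64(-0.74), 0] 1.07
[np.float64(-0.27), 0, np.float64(-0.71), 0] 1.11
[np.float64(-0.22), 0, np.float64(-0.67), 0] 1.15
[np.float64(-0.18), 0, np.float64(-0.62), 0] 1.19
[np.float64(-0.14), 0, np.float64(-0.56), 0] 1.22
[np.float64(-0.11), 0, np.float64(-0.5), 0] 1.25
[np.float64(-0.08), 0, np.float64(-0.43), 0] 1.27
[np.float64(-0.06), 0, np.float64(-0.36), 0] 1.29
[np.float64(-0.04), 0, np.float64(-0.28), 0] 1.31
[np.float64(-0.03), 0, np.float64(-0.2), 0] 1.32
[np.float64(-0.02), 0, np.float64(-0.12), 0] 1.33
[np.float64(-0.01), 0, np.float64(-0.04), 0] 1.33
```

Call:
{"api": "carry_out", "payload": {
  "rows": [
    [[-0.45,0,-0.12,0],[-0.48,0,-0.14,0],[-0.5,0,-0.15,0],[-0.5,0,-0.17,0],[-0.5,0,-0.2,0]]
  ]
}}

```text
t: 5.25
ee_pos: [0.6347, 0.0364, 0.0835]
eef_rot: [12.3, 89.9, 110.8]
contact_force: [1.4, 8.1, -4.6]
gripper_width: 0.0233
```

Call:
{"api": "carry_out", "payload": {
  "rows": [
    [[-0.59,0,-0.25,0],[-0.64,0,-0.3,0],[-0.67,0,-0.35,0],[-0.7,0,-0.4,0],[-0.71,0,-0.45,0]]
  ]
}}

```text
t: 5.75
ee_pos: [0.6372, 0.0213, 0.117]
eef_rot: [4.2, 89.7, 102.8]
contact_force: [-1.0, 14.1, 0.5]
gripper_width: 0.0234
```

```bash
python3 - <<'E'
from h import *
c=read_camera("scene"); crop(c,230,130,430,330,3,"s5.png")
h=tw(POST,[-.18*np.cos(.59),.13,.034+.18*np.sin(.59)])
plan(h+[0,0,-.0187],-81.3)
E
```

```text
t 5.8 ee [0.6374 0.0206 0.1183] z(jaw) az 98.58 y az -171.42 down [-5.0e-04  4.9e-03 -1.0e+00] F [-5.2 13.4  4.6] w 0.0233 q7 103.0
delta cm (present tool axes) [ 0.29 -0.1  -0.3 ]
roll about tool x needed -0.002
delta after roll [ 0.29 -0.1  -0.3 ]
```

View pics/s5.png

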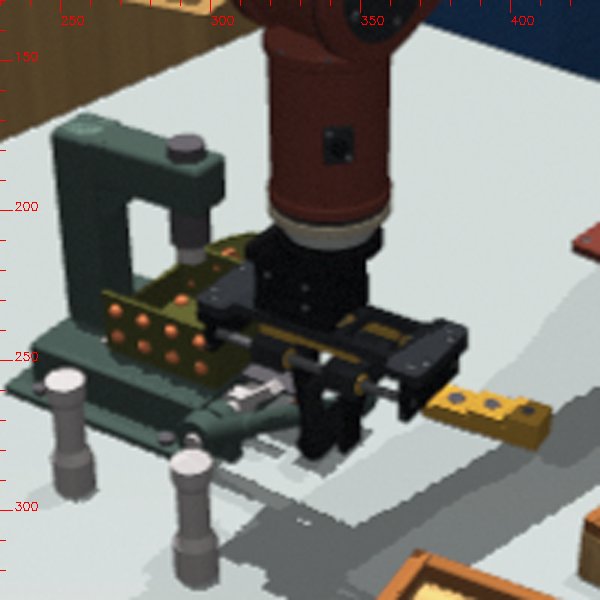

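Call:
{"api": "carry_out", "payload": {
  "rows": [
    [[-0.75,0,-0.43,0],[-0.75,0,-0.48,0],[-0.72,0,-0.54,0],[-0.7,0,-0.6,0],[-0.68,0,-0.65,0]]
  ]
}}

```text
t: 6.3
ee_pos: [0.6415, -0.0051, 0.1536]
eef_rot: [-5.6, 89.7, 93.0]
contact_force: [-2.5, 14.3, 4.6]
gripper_width: 0.0236
```

Call:
{"api": "carry_out", "payload": {
  "rows": [
    [[-0.65,0,-0.69,0],[-0.61,0,-0.73,0],[-0.57,0,-0.75,0],[-0.52,0,-0.77,0],[-0.47,0,-0.78,0]]
  ]
}}

```text
t: 6.8
ee_pos: [0.6476, -0.0407, 0.1834]
eef_rot: [-18.2, 89.6, 80.5]
contact_force: [-5.1, 14.1, 13.9]
gripper_width: 0.0234
```

Call:
{"api": "carry_out", "payload": {
  "rows": [
    [[-0.42,0,-0.77,0],[-0.37,0,-0.76,0],[-0.31,0,-0.74,0],[-0.27,0,-0.71,0],[-0.22,0,-0.67,0]]
  ]
}}

```text
t: 7.3
ee_pos: [0.6535, -0.0801, 0.1987]
eef_rot: [-47.5, 89.8, 51.1]
contact_force: [-0.1, 9.3, 9.1]
gripper_width: 0.0235
```

```bash
python3 - <<'E'
from h import *
c=read_camera("scene"); crop(c,230,130,430,330,3,"s6.png")
h=tw(POST,[-.18*np.cos(1.27),.13,.034+.18*np.sin(1.27)])
plan(h+[0,0,-.0187],-81.3)
E
```

```text
t 7.35 ee [ 0.6537 -0.0818  0.1991] z(jaw) az 98.49 y az -171.51 down [ 0.0035  0.0023 -1.    ] F [1.5 7.6 8.8] w 0.0235 q7 111.4
delta cm (present tool axes) [ 1.19 -0.04  0.45]
roll about tool x needed -0.004
delta after roll [ 1.19 -0.04  0.45]
```

View pics/s6.png

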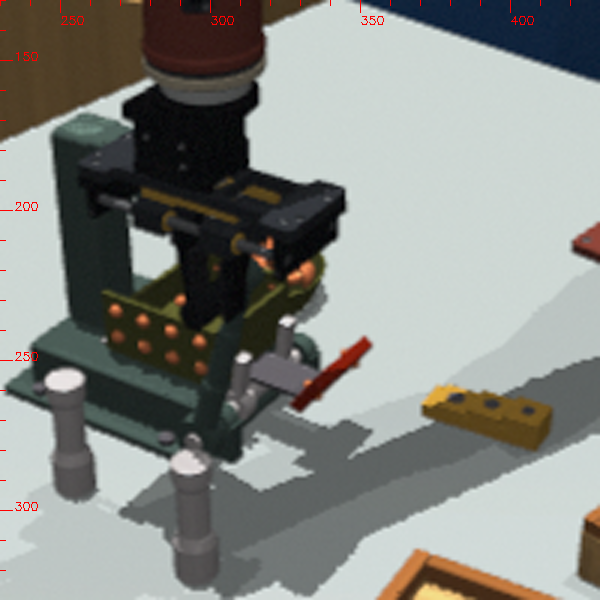

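Call:
{"api": "carry_out", "payload": {
  "rows": [
    [[0,0,-0.5,0],[0,0,-0.5,0],[0.05,0,-0.5,0],[0.1,0,-0.5,0],[0.1,0,-0.3,0]]
  ]
}}

```text
t: 7.85
ee_pos: [0.6584, -0.1043, 0.2001]
eef_rot: [-83.5, 89.5, 15.0]
contact_force: [-3.7, 8.4, 31.1]
gripper_width: 0.0234
```

```bash
python3 - <<'E'
from h import *
h=tw(POST,[-.18*np.cos(1.43),.13,.034+.18*np.sin(1.43)])
plan(h+[0,0,-.0187],-81.3)
E
```

```text
t 7.85 ee [ 0.6584 -0.1043  0.2001] z(jaw) az 98.51 y az -171.49 down [ 0.0083  0.0022 -1.    ] F [-3.7  8.4 31.1] w 0.0234 q7 113.7
delta cm (present tool axes) [ 0.66  0.09 -0.06]
roll about tool x needed -0.003
delta after roll [ 0.66  0.09 -0.06]
```

Call:
{"api": "carry_out", "payload": {
  "rows": [
    [[-0.3,0,-0.2,0],[-0.2,0,-0.2,0],[0,0,0,0]]
  ]
}}

```text
t: 8.15
ee_pos: [0.6584, -0.1053, 0.2005]
eef_rot: [-50.6, 89.7, 48.1]
contact_force: [6.9, 11.2, 3.9]
gripper_width: 0.0238
```

```bash
python3 - <<'E'
from h import *
h=tw(POST,[-.18*np.cos(1.43),.13,.034+.18*np.sin(1.43)])
plan(h+[0,0,-.0187],-81.3)
E
```

```text
t 8.15 ee [ 0.6584 -0.1053  0.2005] z(jaw) az 98.64 y az -171.36 down [ 0.0038  0.0042 -1.    ] F [ 6.9 11.2  3.9] w 0.0238 q7 114.0
delta cm (present tool axes) [0.69 0.07 0.03]
roll about tool x needed -0.001
delta after roll [0.69 0.07 0.03]
```

Call:
{"api": "carry_out", "payload": {
  "rows": [
    [[0,0,0,0],[0,0,0,0],[0,0,0,0],[0,0,0,0],[0,0,0,0]]
  ],
  "fingers": -1
}}

```text
t: 8.65
ee_pos: [0.656, -0.11, 0.1995]
eef_rot: [141.9, 90.0, -119.7]
contact_force: [0.0, -0.3, -0.5]
gripper_width: 0.0552
```

Call:
{"api": "carry_out", "payload": {
  "rows": [
    [[-2,0,0,0],[-3,0,0,0],[-3,0,0,0],[0,0,0,0]]
  ]
}}

```text
t: 9.05
ee_pos: [0.6578, -0.1104, 0.2842]
eef_rot: [-106.7, 89.6, -8.3]
contact_force: [1.0, 0.5, 0.5]
gripper_width: 0.0843
```

```bash
python3 - <<'E'
from h import *
c=read_camera("scene"); crop(c,230,130,430,330,3,"s7.png")
c=read_camera("top"); crop(c,230,160,470,340,3,"t7.png")
g=tw(POST,[-.115,0,.3]);plan(g,8.7)
E
```

```text
t 9.15 ee [ 0.6564 -0.1097  0.28  ] z(jaw) az 98.41 y az -171.59 down [ 1.e-03 -2.e-04 -1.e+00] F [-0.3 -0.1  0. ] w 0.0858 q7 113.0
delta cm (present tool axes) [-2.02 12.85  9.34]
roll about tool x needed 1.566
delta after roll [ -2.02   9.41 -12.8 ]
```

View pics/s7.png

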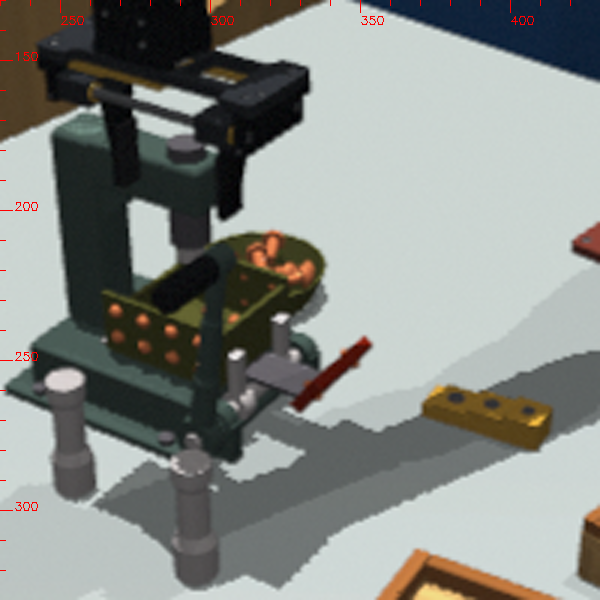

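View pics/t7.png

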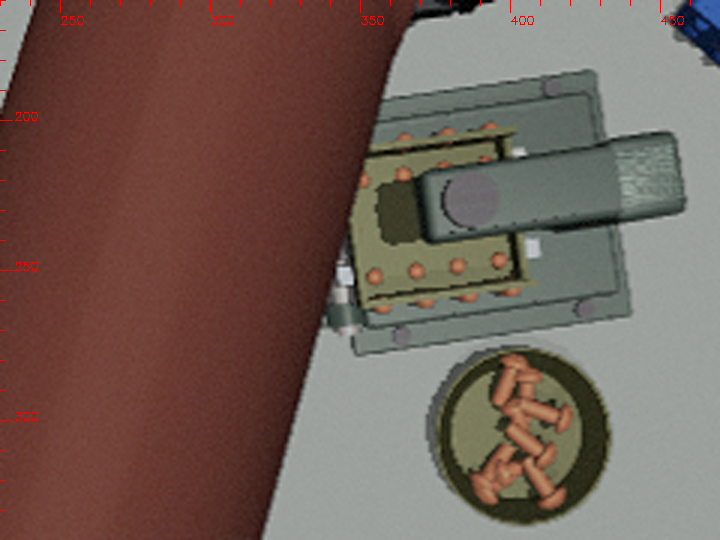

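```bash
cat > ov.py <<'E'
from h import *
ct=dict(read_camera("top")); cs=dict(read_camera("scene"))
ct["img"]=cv2.imread("pics/top0.png")[:,:,::-1].copy(); cs["img"]=cs["img"].copy()
def flange(F):
    u=np.array([-.5736,.8192]);n=np.array([.8192,.5736]);g=np.array([-.1047,.0276])
    P={}
    for k,(a,b) in {'to':(.016,-.006),'ti':(.016,.006),'bo':(-.03,-.006),'bi':(-.03,.006)}.items():
        q=g+a*u+b*n
        P[k]=[tw(F,[q[0],y,q[1]+.05]) for y in(.04,-.04)]
    return P
def draw(F,col):
    P=flange(F)
    for c in(ct,cs):
        L=[P['to'],P['ti'],P['bo'],[P['to'][0],P['ti'][0]],[P['to'][1],P['ti'][1]],[P['ti'][0],P['bi'][0]],[P['ti'][1],P['bi'][1]],[P['to'][0],P['bo'][0]],[P['to'][1],P['bo'][1]]]
        L+=[[tw(F,[-.0875,y,.056]),tw(F,[0.0,y,.056])] for y in(.02,-.02)]
        for a,b in L: big(c,w2px(c,a),w2px(c,b),col)
    return
out={}
def big(c,a,b,col):
    n='t' if c is ct else 's'; x0,y0,x1,y1=(280,200,360,280) if n=='t' else (300,220,380,280)
    k=9
    if n not in out: out[n]=cv2.resize(c["img"][y0:y1,x0:x1,::-1],None,fx=k,fy=k,interpolation=cv2.INTER_CUBIC)
    f=lambda p:tuple(int(round((p[i]-(x0,y0)[i]+.5)*k)) for i in(0,1))
    cv2.line(out[n],f(a),f(b),col,1)
import sys
x,y,a=map(float,sys.argv[1:4])
o=tw(POST,[x,y,0]); draw((o[0],o[1],np.radians(a)),(0,255,0)); print(o)
for n in out: cv2.imwrite(f"pics/ov_{n}_{sys.argv[4]}.png",out[n])
E
python3 ov.py .028 -.001 -81.6 a
```

```text
[ 0.53624681 -0.17752909  0.        ]
```

View pics/ov_t_a.png

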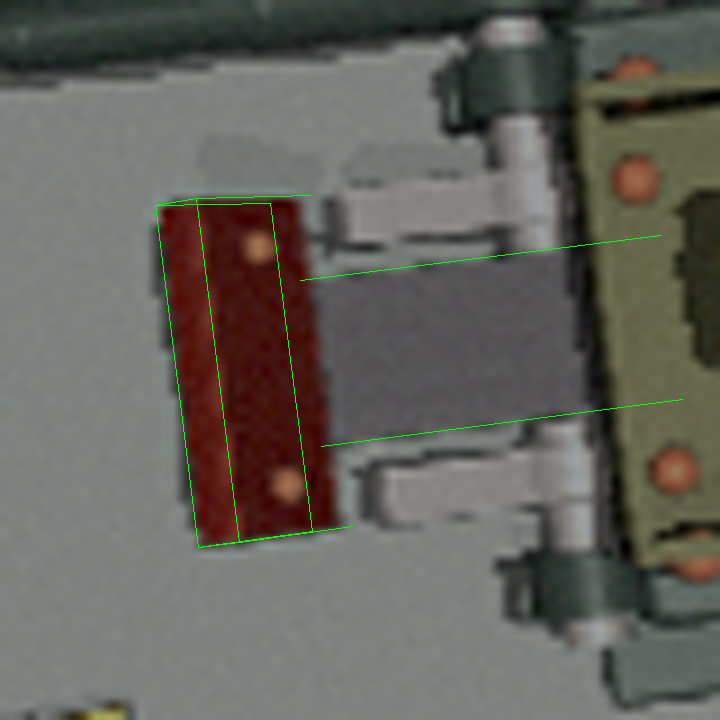

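View pics/ov_s_a.png

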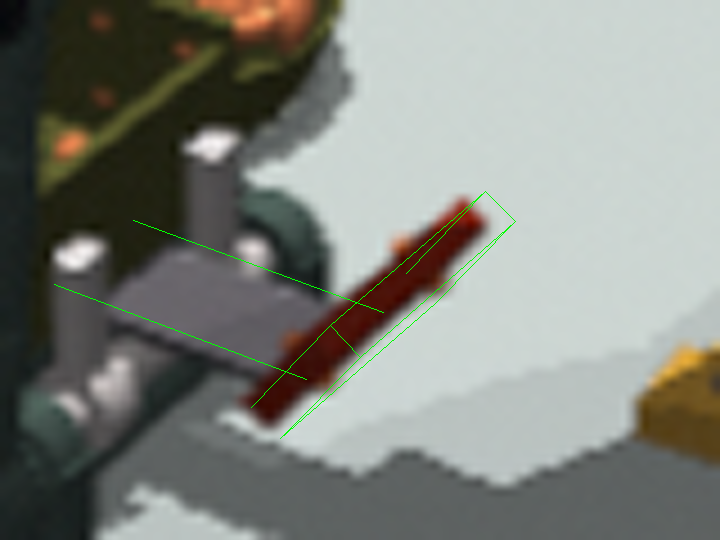

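Call:
{"api": "carry_out", "payload": {
  "rows": [
    [[-0.5,2.5,1.6,0.15],[0,2.6,1.2,0.15],[0,2.8,0.7,0.15],[0,0,0,0.15],[0,0,0,0.15]]
  ]
}}

```text
t: 9.75
ee_pos: [0.5755, -0.0731, 0.2837]
eef_rot: [90.4, 89.9, 145.5]
contact_force: [0.4, 0.3, -0.5]
gripper_width: 0.0871
```

```bash
python3 - <<'E'
from h import *
g=tw(POST,[-.100,-.001,.25]);plan(g,8.5)
E
```

```text
t 9.75 ee [ 0.5755 -0.0731  0.2837] z(jaw) az 55.17 y az 145.17 down [-1.4e-03  9.0e-04 -1.0e+00] F [ 0.4  0.3 -0.5] w 0.0871 q7 64.3
delta cm (present tool axes) [ 3.38  6.07 -1.53]
roll about tool x needed 0.814
delta after roll [ 3.38  3.05 -5.47]
```

Roll direction is good (q7 falling). Continue.

Call:
{"api": "carry_out", "payload": {
  "rows": [
    [[0,2,-0.5,0.14],[0,2,0,0.14],[0,2,0.5,0.14],[0,0,0,0.14],[0,0,0,0.14]]
  ]
}}

```text
t: 10.25
ee_pos: [0.5329, -0.0336, 0.2835]
eef_rot: [160.8, 89.9, 175.9]
contact_force: [-0.9, 0.5, -0.3]
gripper_width: 0.087
```

Call:
{"api": "carry_out", "payload": {
  "rows": [
    [[0,0,0,0.11],[0,0,0,0],[0,0,0,0]]
  ]
}}

```text
t: 10.55
ee_pos: [0.5334, -0.0344, 0.2839]
eef_rot: [-172.3, 89.9, -163.1]
contact_force: [-0.1, -0.6, 0.7]
gripper_width: 0.087
```

```bash
python3 - <<'E'
from h import *
g=tw(POST,[-.100,-.001,.11]);plan(g,8.5)
E
```

```text
t 10.55 ee [ 0.5334 -0.0344  0.2839] z(jaw) az 9.25 y az 99.25 down [-1.1e-03 -3.0e-04 -1.0e+00] F [-0.1 -0.6  0.7] w 0.087 q7 10.9
delta cm (present tool axes) [17.39 -1.37 -1.88]
roll about tool x needed 0.013
delta after roll [17.39 -1.39 -1.86]
```

Call:
{"api": "carry_out", "payload": {
  "rows": [
    [[2,-0.7,-0.9,0.012],[3.5,-0.7,-0.9,0],[4,0,0,0],[4,0,0,0],[3,0,0,0]]
  ]
}}

```text
t: 11.05
ee_pos: [0.5168, -0.0511, 0.1171]
eef_rot: [174.6, 89.9, -176.8]
contact_force: [0.2, -0.1, 1.1]
gripper_width: 0.0872
```

Call:
{"api": "carry_out", "payload": {
  "rows": [
    [[0,0,0,0],[0,0,0,0]]
  ]
}}

```text
t: 11.25
ee_pos: [0.5181, -0.0513, 0.12]
eef_rot: [-147.0, 89.9, -138.6]
contact_force: [0.3, -0.1, 0.2]
gripper_width: 0.087
```

```bash
python3 - <<'E'
from h import *
c=read_camera("scene"); crop(c,260,160,410,290,5,"s8.png")
c=read_camera("top"); crop(c,230,160,400,300,4,"t8.png")
g=tw(POST,[-.0795,-.001,.059]);
plan(g,8.5)
E
```

```text
t 11.35 ee [ 0.5193 -0.0512  0.1213] z(jaw) az 8.41 y az 98.41 down [ 2.4e-03  2.0e-04 -1.0e+00] F [-0.2 -0.1  0.7] w 0.0871 q7 16.3
delta cm (present tool axes) [ 6.23 -1.99 -0.24]
roll about tool x needed -0.002
delta after roll [ 6.23 -1.99 -0.24]
```

View pics/s8.png

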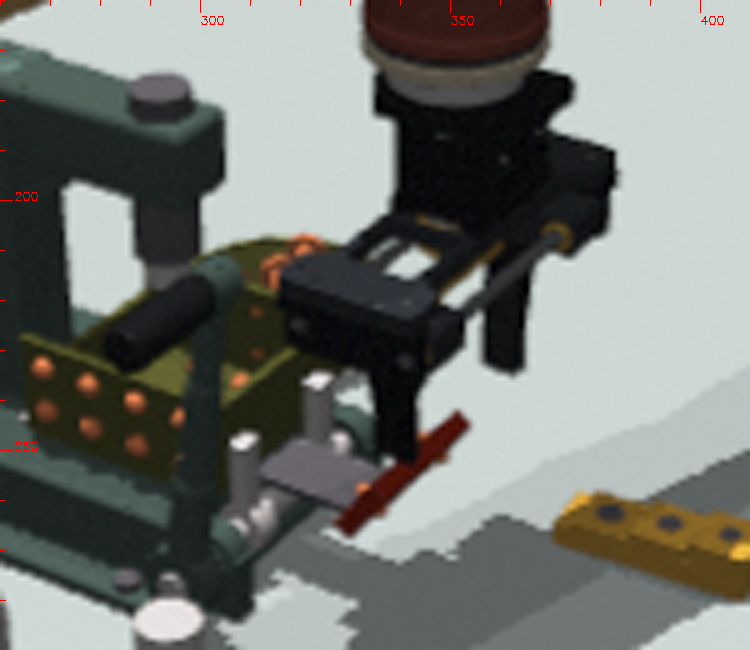

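View pics/t8.png

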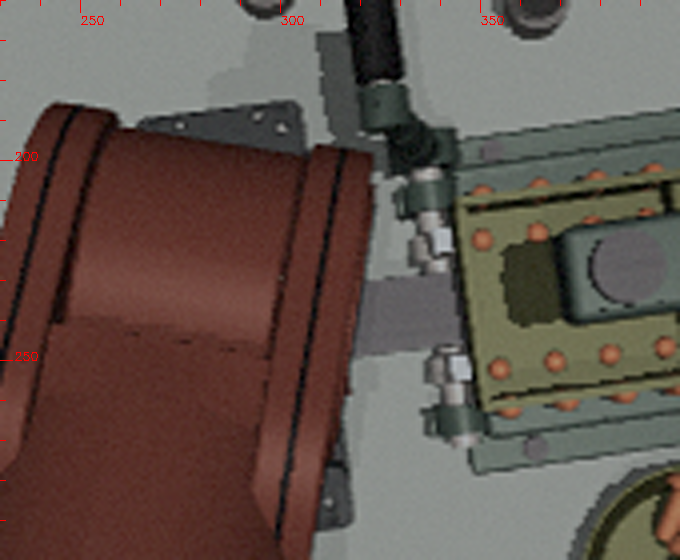

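Call:
{"api": "carry_out", "payload": {
  "rows": [
    [[2,0,-0.1,0],[2,0,0,0],[2.1,0,0,0],[0,0,0,0],[0,0,0,0]]
  ]
}}

```text
t: 11.85
ee_pos: [0.5179, -0.0513, 0.06]
eef_rot: [-5.1, 89.9, 3.2]
contact_force: [0.2, -0.7, 0.5]
gripper_width: 0.0868
```

```bash
python3 - <<'E'
from h import *
c=read_camera("scene"); crop(c,260,160,410,290,5,"s9.png")
g=tw(POST,[-.0795,-.001,.059]);
plan(g,8.5)
E
```

```text
t 11.9 ee [ 0.5183 -0.0513  0.0603] z(jaw) az 8.38 y az 98.38 down [ 2.3e-03  3.0e-04 -1.0e+00] F [0.4 0.2 0.3] w 0.0868 q7 19.9
delta cm (present tool axes) [ 0.13 -2.   -0.12]
roll about tool x needed -0.002
delta after roll [ 0.13 -2.   -0.13]
```

View pics/s9.png

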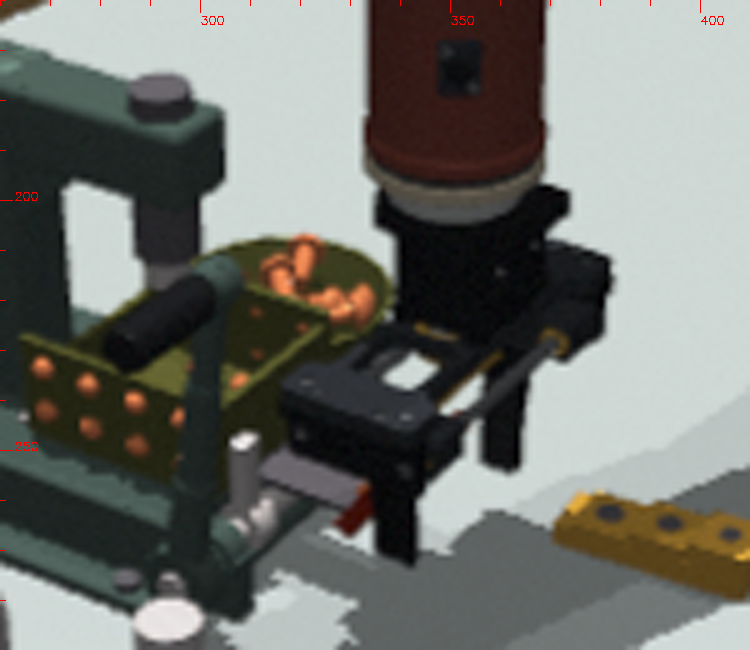

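Call:
{"api": "carry_out", "payload": {
  "rows": [
    [[0,-0.5,-0.1,0],[0,-0.5,0,0],[0,-0.5,0,0],[0,-0.5,0,0],[0,0,0,0]]
  ]
}}

```text
t: 12.4
ee_pos: [0.5191, -0.0722, 0.0587]
eef_rot: [-74.3, 90.0, -66.1]
contact_force: [0.1, -0.9, 0.4]
gripper_width: 0.0868
```

```bash
python3 - <<'E'
from h import *
c=read_camera("scene"); crop(c,260,160,410,290,5,"s10.png")
c=read_camera("top"); crop(c,280,160,400,300,5,"t10.png")
g=tw(POST,[-.0795,-.001,.059]);
plan(g,8.5)
E
```

```text
t 12.5 ee [ 0.5189 -0.0713  0.0585] z(jaw) az 8.33 y az 98.33 down [-2.e-04 -1.e-04 -1.e+00] F [ 0.5 -0.7 -0.7] w 0.087 q7 22.6
delta cm (present tool axes) [-0.05 -0.01  0.1 ]
roll about tool x needed -0.003
delta after roll [-0.05 -0.01  0.1 ]
```

View pics/s10.png

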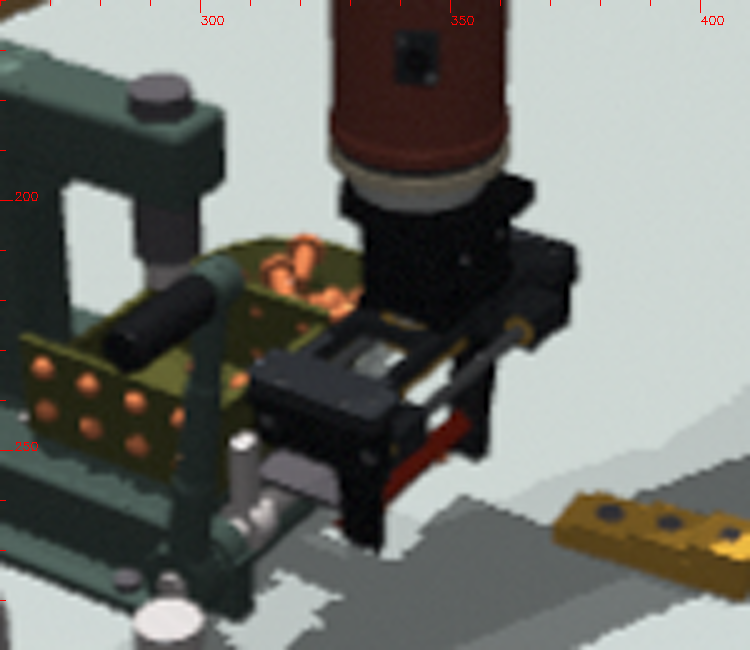

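View pics/t10.png

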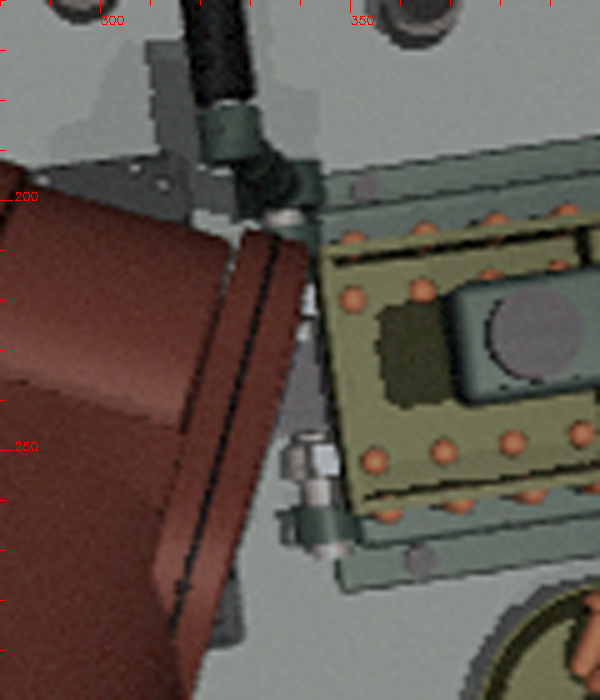

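Call:
{"api": "carry_out", "payload": {
  "rows": [
    [[0,0,0,0],[0,0,0,0],[0,0,0,0]]
  ],
  "fingers": 1,
  "newtons": 40
}}

```text
t: 12.8
ee_pos: [0.5193, -0.0706, 0.0586]
eef_rot: [9.2, 90.0, 17.7]
contact_force: [2.7, 2.2, -2.7]
gripper_width: 0.0793
```

```bash
python3 - <<'E'
from h import *
c=read_camera("top"); crop(c,280,160,440,300,5,"t11.png")
plan(tw(POST,[-.1195,-.001,.059]),8.5)
E
```

```text
t 12.85 ee [ 0.5193 -0.0706  0.0586] z(jaw) az 8.41 y az 98.41 down [ 4.e-04  2.e-04 -1.e+00] F [ 1.9  2.4 -1.5] w 0.0797 q7 22.6
delta cm (present tool axes) [-0.04  3.93  0.04]
roll about tool x needed -0.002
delta after roll [-0.04  3.93  0.05]
```

Call:
{"api": "carry_out", "payload": {
  "rows": [
    [[0,0.2,0,0],[0,0.3,0,0],[0,0.4,0,0],[0,0.4,0,0],[0,0.4,0,0]]
  ]
}}

```text
t: 13.35
ee_pos: [0.5163, -0.0576, 0.0586]
eef_rot: [-92.2, 89.8, -84.0]
contact_force: [1.4, -11.6, -2.9]
gripper_width: 0.0792
```

```bash
python3 - <<'E'
from h import *
c=read_camera("scene"); crop(c,260,160,410,290,5,"s12.png")
c=read_camera("top"); crop(c,280,160,440,300,5,"t12.png")
plan(tw(POST,[-.1195,-.001,.059]),8.5)
E
```

```text
t 13.45 ee [ 0.5162 -0.0569  0.0586] z(jaw) az 8.22 y az 98.22 down [ 0.    -0.003 -1.   ] F [ 1.  -8.7 -2.2] w 0.0796 q7 20.3
delta cm (present tool axes) [-0.05  2.53  0.13]
roll about tool x needed -0.005
delta after roll [-0.05  2.52  0.15]
```

View pics/s12.png

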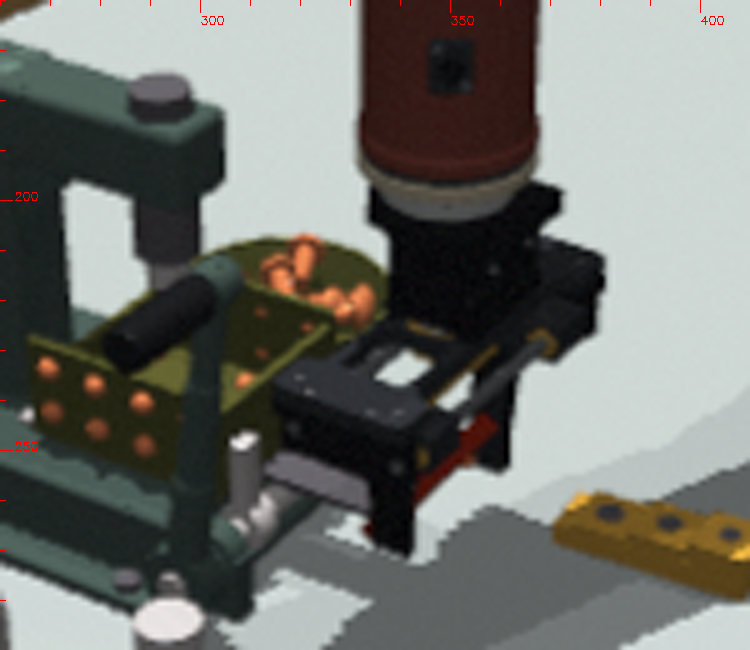

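View pics/t12.png

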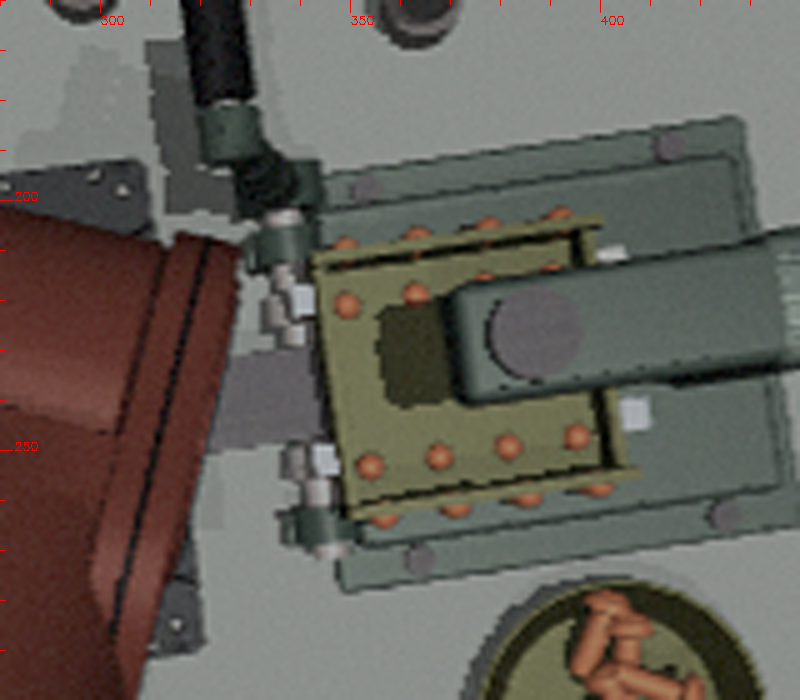

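Call:
{"api": "carry_out", "payload": {
  "rows": [
    [[0,0.4,0,0],[0,0.5,0,0],[0,0.5,0,0],[0,0.5,0,0],[0,0.4,0,0]]
  ]
}}

```text
t: 13.95
ee_pos: [0.513, -0.0351, 0.0586]
eef_rot: [-94.4, 89.8, -86.2]
contact_force: [1.7, -12.2, -1.8]
gripper_width: 0.0797
```

Call:
{"api": "carry_out", "payload": {
  "rows": [
    [[0,0,0,0],[0,0,0,0]]
  ]
}}

```text
t: 14.15
ee_pos: [0.5129, -0.0344, 0.0585]
eef_rot: [-98.9, 89.8, -90.7]
contact_force: [0.8, -9.3, -1.9]
gripper_width: 0.0793
```

```bash
python3 - <<'E'
from h import *
c=read_camera("scene"); crop(c,260,160,410,290,5,"s13.png")
c=read_camera("top"); crop(c,280,160,440,300,5,"t13.png")
plan(tw(POST,[-.1195,-.001,.059]),8.5)
E
```

```text
t 14.25 ee [ 0.5129 -0.0344  0.0585] z(jaw) az 8.2 y az 98.2 down [-0.     -0.0029 -1.    ] F [ 1.5 -9.9 -2.1] w 0.0794 q7 17.2
delta cm (present tool axes) [-0.05  0.25  0.14]
roll about tool x needed -0.005
delta after roll [-0.05  0.25  0.14]
```

View pics/s13.png

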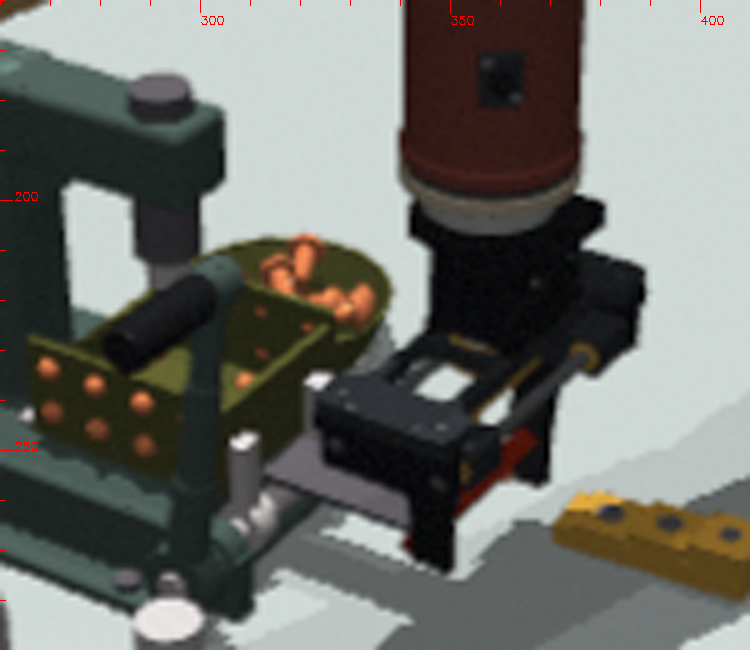

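View pics/t13.png

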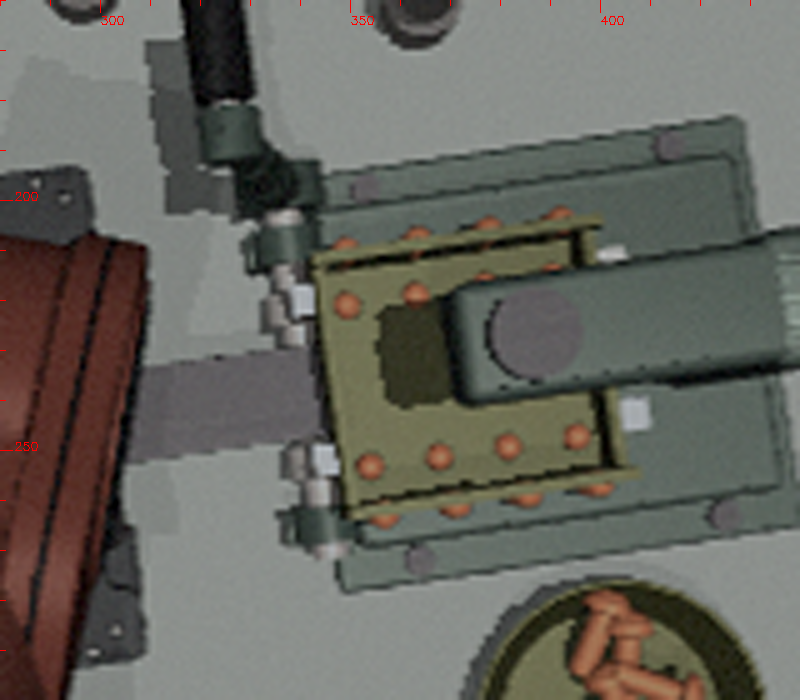

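Call:
{"api": "carry_out", "payload": {
  "rows": [
    [[0,0.3,0,0],[0,0.4,0,0],[0,0,0,0]]
  ]
}}

```text
t: 14.55
ee_pos: [0.5119, -0.0279, 0.0585]
eef_rot: [-97.8, 89.8, -89.6]
contact_force: [1.3, -11.9, -1.4]
gripper_width: 0.0795
```

Call:
{"api": "carry_out", "payload": {
  "rows": [
    [[0,0,0,0],[0,0,0,0],[0,0,0,0],[0,0,0,0]]
  ],
  "fingers": -1
}}

```text
t: 14.95
ee_pos: [0.512, -0.0242, 0.0585]
eef_rot: [133.6, 90.0, 142.0]
contact_force: [0.3, -0.5, -0.8]
gripper_width: 0.0867
```

```bash
python3 - <<'E'
from h import *
c=read_camera("scene"); crop(c,260,160,410,290,5,"s14.png")
plan(tw(POST,[-.07,-.001,.0345]),8.5)
E
```

```text
t 15.0 ee [ 0.5121 -0.0243  0.0585] z(jaw) az 8.39 y az 98.39 down [-2.e-04  2.e-04 -1.e+00] F [ 0.2 -1.4 -0.8] w 0.0868 q7 16.3
delta cm (present tool axes) [ 2.4  -5.71  0.1 ]
roll about tool x needed -0.002
delta after roll [ 2.4  -5.71  0.09]
```

View pics/s14.png

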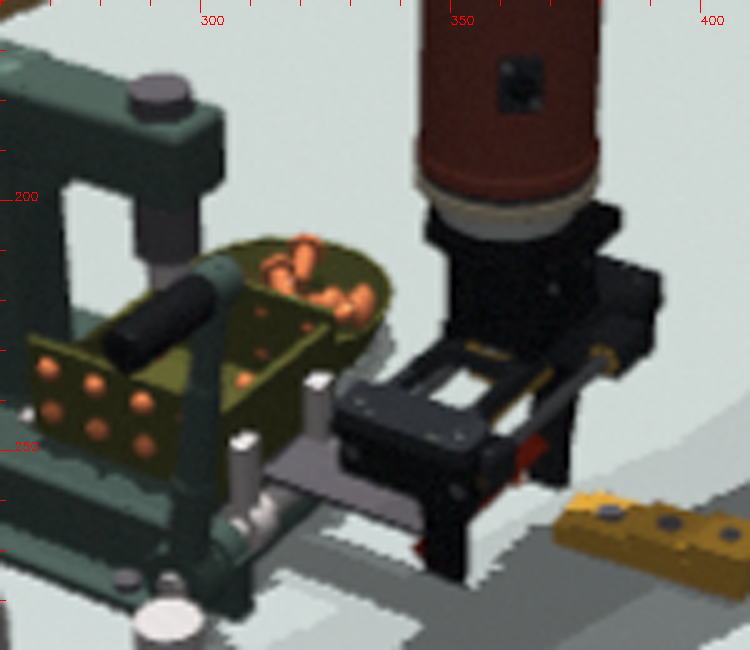

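Call:
{"api": "carry_out", "payload": {
  "rows": [
    [[1.2,0,0,0],[1.2,0,0,0],[0,0,0,0]]
  ]
}}

```text
t: 15.3
ee_pos: [0.5106, -0.0246, 0.0324]
eef_rot: [-175.3, 89.8, -166.9]
contact_force: [-0.1, -0.7, 0.4]
gripper_width: 0.0869
```

Call:
{"api": "carry_out", "payload": {
  "rows": [
    [[0,-1,0,0],[0,-1,0,0],[0,-1,0,0],[0,-1,0,0],[0,-1,0,0]]
  ]
}}

```text
t: 15.8
ee_pos: [0.5197, -0.0753, 0.0348]
eef_rot: [-12.1, 90.0, -3.8]
contact_force: [0.4, 0.4, 0.6]
gripper_width: 0.087
```

Call:
{"api": "carry_out", "payload": {
  "rows": [
    [[0,-0.5,0,0],[0,0,0,0],[0,0,0,0]]
  ]
}}

```text
t: 16.1
ee_pos: [0.5201, -0.0789, 0.0345]
eef_rot: [134.8, 90.0, 143.1]
contact_force: [0.1, 0.4, -0.1]
gripper_width: 0.0871
```

```bash
python3 - <<'E'
from h import *
c=read_camera("scene"); crop(c,260,160,410,290,5,"s15.png")
c=read_camera("top"); crop(c,260,160,420,300,5,"t15.png")
plan(tw(POST,[-.07,-.001,.0345]),8.5)
E
```

```text
t 16.2 ee [ 0.5202 -0.0785  0.0345] z(jaw) az 8.4 y az 98.4 down [-1.e-04  2.e-04 -1.e+00] F [0.  0.9 0.4] w 0.0872 q7 25.2
delta cm (present tool axes) [ 0.   -0.23  0.09]
roll about tool x needed -0.002
delta after roll [ 0.   -0.23  0.09]
```

View pics/s15.png

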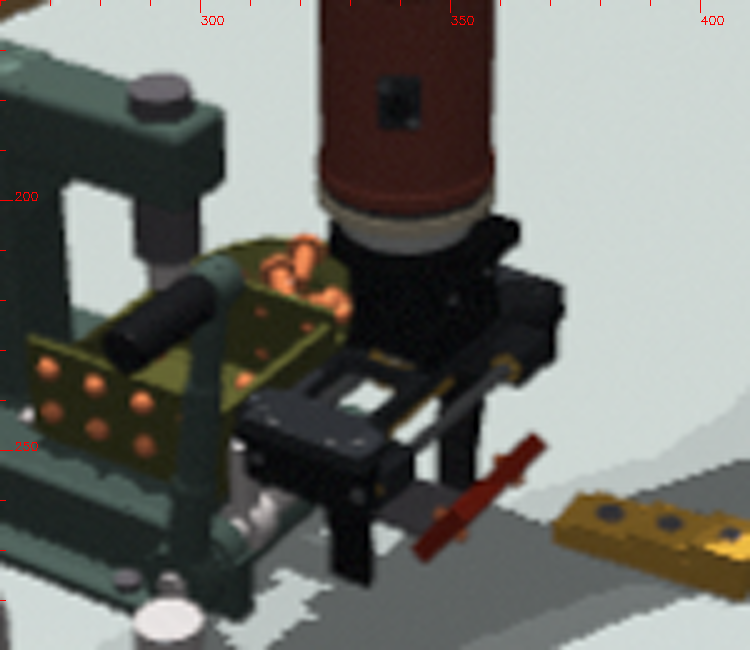

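View pics/t15.png

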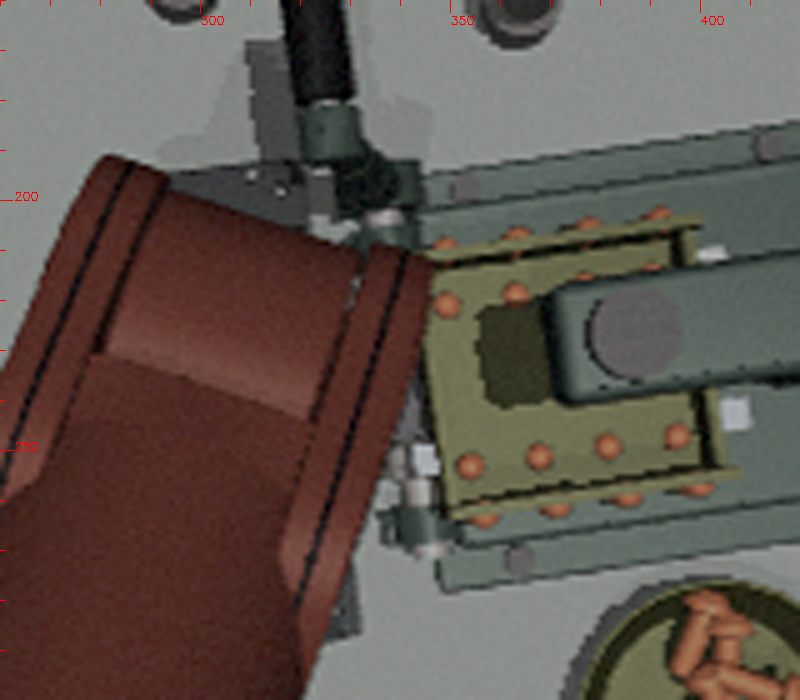

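Call:
{"api": "carry_out", "payload": {
  "rows": [
    [[0,-0.5,0.1,0],[0,0,0,0],[0,0,0,0],[0,0,0,0],[0,0,0,0]]
  ],
  "fingers": 1,
  "newtons": 60
}}

```text
t: 16.7
ee_pos: [0.5219, -0.0837, 0.0345]
eef_rot: [149.0, 90.0, 157.4]
contact_force: [-0.9, -0.7, -0.3]
gripper_width: 0.0548
```

Call:
{"api": "carry_out", "payload": {
  "rows": [
    [[0,0,0,0],[0,0,0,0],[0,0,0,0],[0,0,0,0]]
  ]
}}

```text
t: 17.1
ee_pos: [0.5217, -0.0837, 0.0346]
eef_rot: [143.5, 90.0, 151.9]
contact_force: [-1.2, 0.6, 0.9]
gripper_width: 0.0388
```

```bash
python3 - <<'E'
from h import *
c=read_camera("scene"); crop(c,260,160,410,290,5,"s16.png")
plan(tw(POST,[-.17,-.001,.0345]),8.5)
E
```

```text
t 17.15 ee [ 0.5218 -0.0837  0.0346] z(jaw) az 8.37 y az 98.37 down [-2.e-04  2.e-04 -1.e+00] F [-1.7  1.2  1.2] w 0.039 q7 25.9
delta cm (present tool axes) [ 1.000e-02  1.031e+01 -5.000e-02]
roll about tool x needed -0.002
delta after roll [ 1.000e-02  1.031e+01 -2.000e-02]
```

View pics/s16.png

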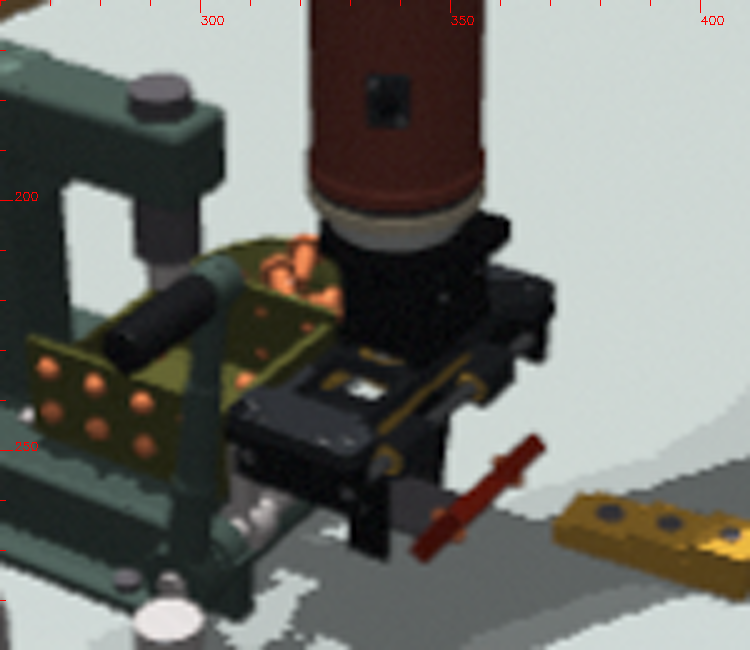

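Call:
{"api": "carry_out", "payload": {
  "rows": [
    [[0,0.3,0,0],[0,0.5,0,0],[0,0.5,0,0],[0,0.6,0,0],[0,0.6,0,0]]
  ]
}}

```text
t: 17.65
ee_pos: [0.5186, -0.0634, 0.0347]
eef_rot: [-79.9, 89.7, -71.7]
contact_force: [1.4, -16.4, -3.4]
gripper_width: 0.0383
```

Call:
{"api": "carry_out", "payload": {
  "rows": [
    [[0,0.6,0,0],[0,0.6,0,0],[0,0.6,0,0],[0,0.5,0,0],[0,0.4,0,0]]
  ]
}}

```text
t: 18.15
ee_pos: [0.5141, -0.0324, 0.0344]
eef_rot: [-134.8, 90.0, -126.4]
contact_force: [-0.3, -3.7, -2.5]
gripper_width: 0.0391
```

```bash
python3 - <<'E'
from h import *
c=read_camera("scene"); crop(c,260,160,410,290,5,"s17.png")
c=read_camera("top"); crop(c,260,160,420,300,5,"t17.png")
plan(tw(POST,[-.17,-.001,.0345]),8.5)
E
```

```text
t 18.25 ee [ 0.5141 -0.0315  0.0344] z(jaw) az 8.42 y az 98.42 down [-5.e-04  4.e-04 -1.e+00] F [ 0.  -0.1 -1.2] w 0.0387 q7 19.0
delta cm (present tool axes) [-0.01  5.03 -0.04]
roll about tool x needed -0.001
delta after roll [-0.01  5.03 -0.03]
```

View pics/s17.png

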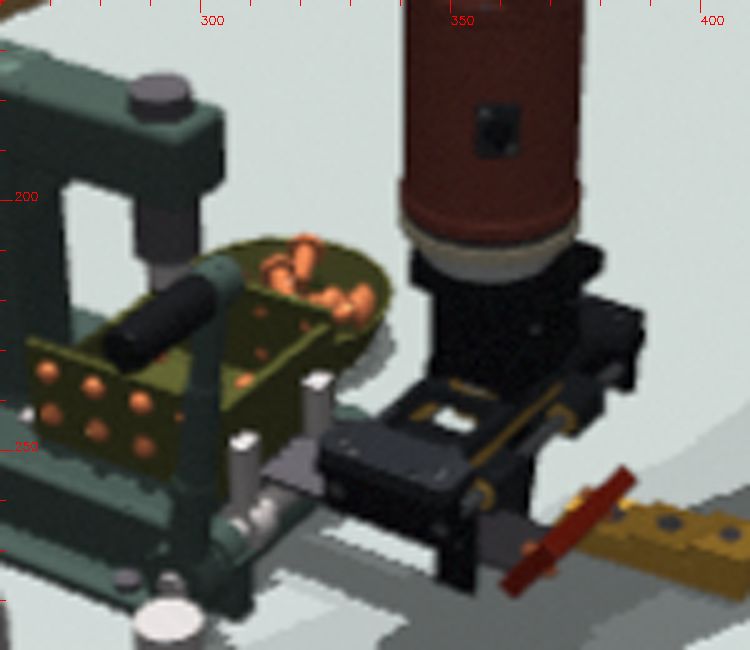

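View pics/t17.png

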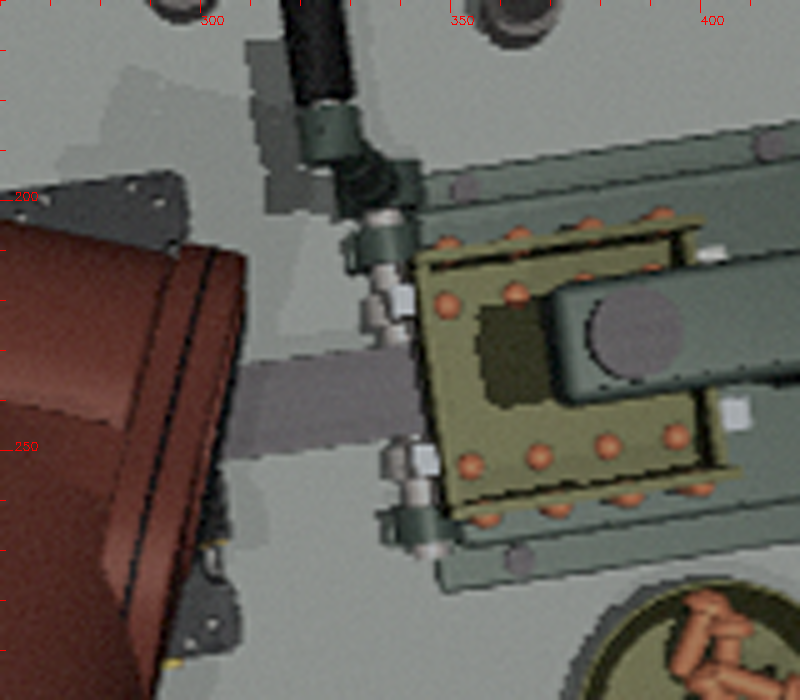

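Call:
{"api": "carry_out", "payload": {
  "rows": [
    [[0,0.4,0,0],[0,0.5,0,0],[0,0.5,0,0],[0,0.5,0,0],[0,0.5,0,0]]
  ]
}}

```text
t: 18.75
ee_pos: [0.5106, -0.0077, 0.0345]
eef_rot: [117.8, 90.0, 126.2]
contact_force: [-0.5, -0.7, -3.6]
gripper_width: 0.0384
```

Call:
{"api": "carry_out", "payload": {
  "rows": [
    [[0,0.5,0,0],[0,0.5,0,0],[0,0.5,0,0],[0,0.5,0,0],[0,0.5,0,0]]
  ]
}}

```text
t: 19.25
ee_pos: [0.5071, 0.0165, 0.0346]
eef_rot: [-22.0, 90.0, -13.6]
contact_force: [0.3, 0.8, -3.5]
gripper_width: 0.039
```

```bash
python3 - <<'E'
from h import *
c=read_camera("scene"); crop(c,260,160,410,290,5,"s18.png")
c=read_camera("top"); crop(c,260,160,420,300,5,"t18.png")
plan(tw(POST,[-.17,-.001,.0345]),8.5)
E
```

```text
t 19.35 ee [0.5071 0.017  0.0345] z(jaw) az 8.42 y az 98.42 down [-1.e-04  3.e-04 -1.e+00] F [-0.2 -0.3 -3.4] w 0.0384 q7 12.6
delta cm (present tool axes) [ 0.    0.13 -0.06]
roll about tool x needed -0.001
delta after roll [ 0.    0.13 -0.06]
```

View pics/s18.png

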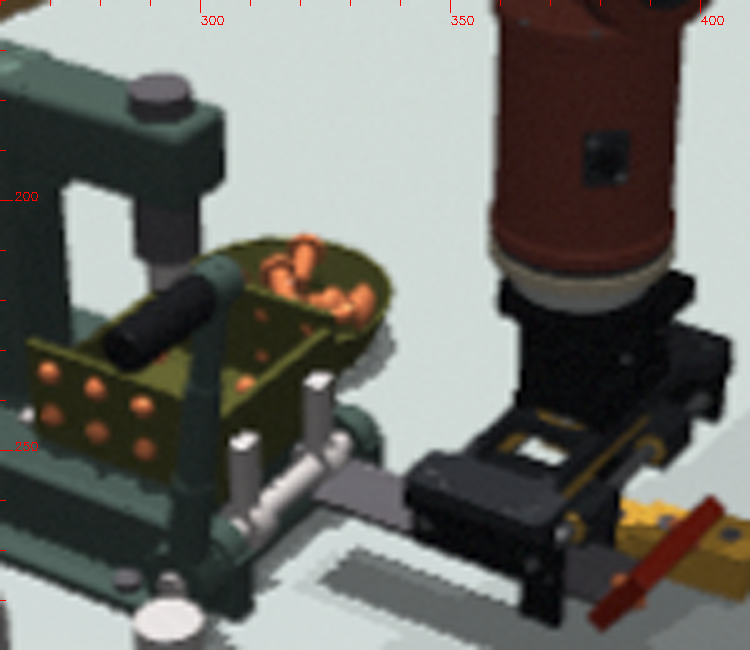

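View pics/t18.png

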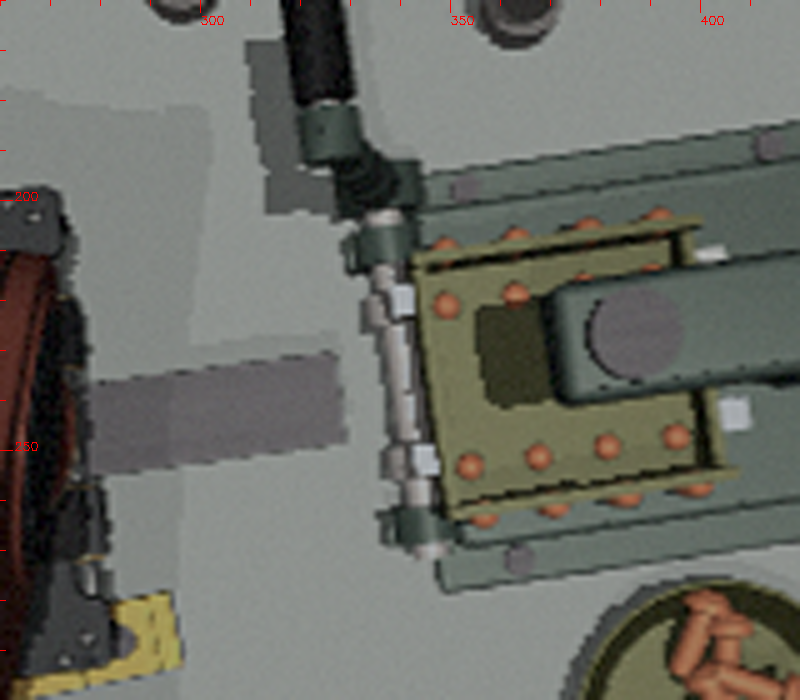

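```bash
python3 - <<'E'
from h import *
c=read_camera("top")
a=px2w(c,328,231,.056);b=px2w(c,329.4,248,.056);t=(a+b)/2
ee=bot.observe()['ee_pos']
print(a,b,"width",np.linalg.norm(a-b),"tail",t,"tail-ee",t-ee, np.linalg.norm((t-ee)[:2]))
d=t-ee; print("az",np.degrees(np.arctan2(d[1],d[0])))
ins=lambda F,w:(np.array([[np.cos(F[2]),np.sin(F[2])],[-np.sin(F[2]),np.cos(F[2])]])@(w[:2]-np.array(F[:2])))
print("tail in post",ins(POST,t))
E
```

```text
[ 0.54317157 -0.12078496  0.056     ] [ 0.50644818 -0.12449841  0.056     ] width 0.03691065768298129 tail [ 0.52480987 -0.12264169  0.056     ] tail-ee [ 0.017663   -0.13910655  0.02144321] 0.14022343822473807
az -82.76361561894267
tail in post [-0.02798582 -0.00400303]
```

```bash
python3 - <<'E'
from h import *
g=tw(REST,[-.1005,0,.064]);print(g);plan(g,-1.3)
E
```

```text
[0.48498008 0.35287413 0.064     ]
t 19.4 ee [0.5071 0.0165 0.0346] z(jaw) az 8.4 y az 98.4 down [-1.e-04  0.e+00 -1.e+00] F [-0.5 -0.6 -2.9] w 0.0391 q7 12.6
delta cm (present tool axes) [-2.94 33.6   2.72]
roll about tool x needed 0.169
delta after roll [-2.94 33.58 -2.98]
```

Call:
{"api": "carry_out", "payload": {
  "rows": [
    [[-0.5,0,0,0],[-0.8,0,0,0],[-0.8,0.3,0,0.05],[-0.6,0.6,0,0.06],[-0.3,1,0,0.06]]
  ]
}}

```text
t: 19.9
ee_pos: [0.5064, 0.0343, 0.0659]
eef_rot: [11.7, 89.9, 10.1]
contact_force: [-0.3, 0.4, -3.2]
gripper_width: 0.0388
```

Call:
{"api": "carry_out", "payload": {
  "rows": [
    [[0,1.5,-0.2,0],[0,2,-0.2,0],[0,2.2,-0.2,0],[0,2.2,-0.2,0],[0,2.2,-0.2,0]]
  ]
}}

```text
t: 20.4
ee_pos: [0.4985, 0.1369, 0.0654]
eef_rot: [25.2, 89.9, 23.8]
contact_force: [-0.2, 0.9, -3.2]
gripper_width: 0.039
```

Call:
{"api": "carry_out", "payload": {
  "rows": [
    [[0,2.2,-0.2,0],[0,2.2,-0.2,0],[0,2.2,-0.2,0],[0,2.2,-0.2,0],[0,2.2,-0.2,0]]
  ]
}}

```text
t: 20.9
ee_pos: [0.4912, 0.2472, 0.0654]
eef_rot: [26.5, 90.0, 25.1]
contact_force: [0.6, 0.0, -3.8]
gripper_width: 0.0388
```

```bash
python3 - <<'E'
from h import *
c=read_camera("scene"); crop(c,330,180,540,380,4,"s19.png")
c=read_camera("top"); cv2.imwrite("pics/t19.png",c["img"][:,:,::-1])
g=tw(REST,[-.1005,0,.064]);print(g);plan(g,-1.3)
E
```

```text
[0.48498008 0.35287413 0.064     ]
t 21.0 ee [0.4906 0.2501 0.0653] z(jaw) az -1.15 y az 88.85 down [ 7.0e-04  1.5e-03 -1.0e+00] F [-0.9 -0.5 -3.8] w 0.0385 q7 -23.0
delta cm (present tool axes) [ 0.14 10.26 -0.77]
roll about tool x needed 0.003
delta after roll [ 0.14 10.26 -0.79]
```

View pics/s19.png

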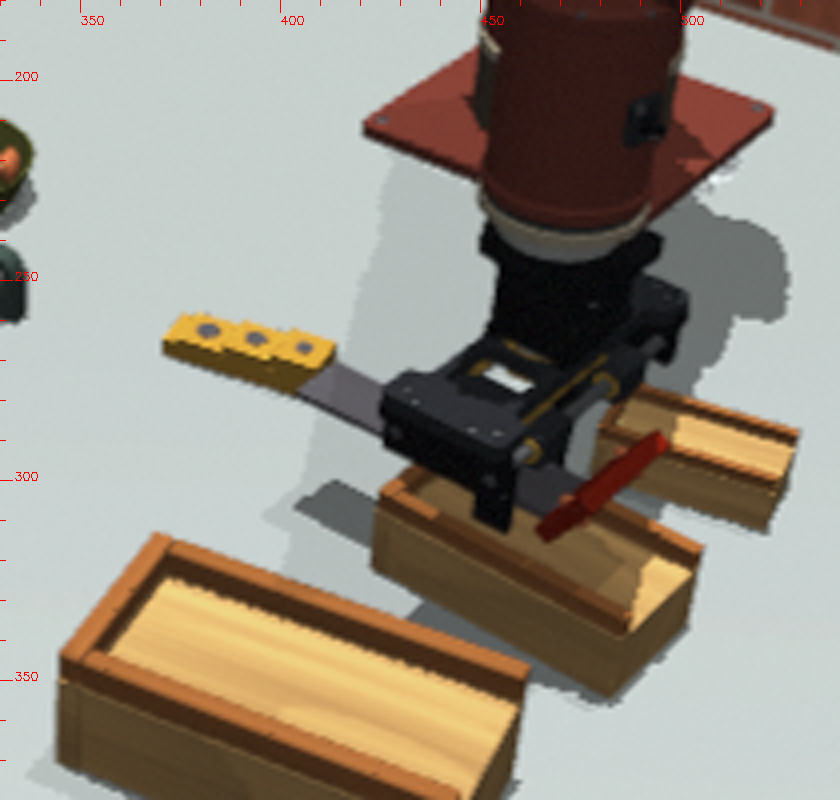

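View pics/t19.png

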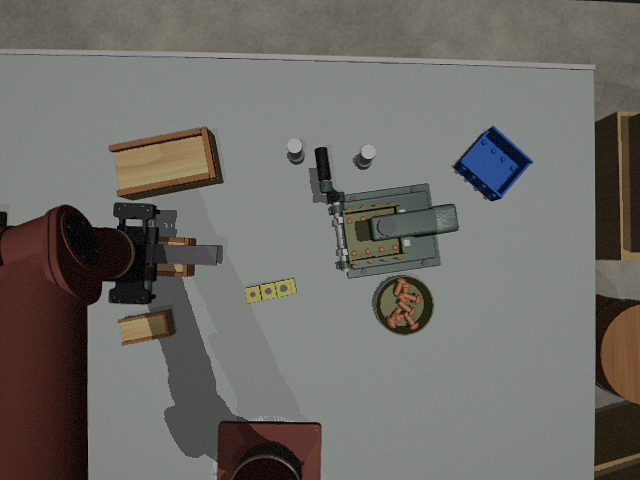

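Call:
{"api": "carry_out", "payload": {
  "rows": [
    [[0,2.2,-0.2,0],[0,2.2,-0.2,0],[0,2.2,-0.2,0],[0,1.6,-0.1,0],[0,1.2,-0.1,0]]
  ]
}}

```text
t: 21.5
ee_pos: [0.4851, 0.3419, 0.0647]
eef_rot: [-9.9, 90.0, -11.3]
contact_force: [0.4, -0.8, -2.7]
gripper_width: 0.0388
```

Call:
{"api": "carry_out", "payload": {
  "rows": [
    [[0,0.7,0,0],[0,0,0,0],[0,0,0,0]]
  ]
}}

```text
t: 21.8
ee_pos: [0.4856, 0.3466, 0.0644]
eef_rot: [-92.8, 90.0, -94.2]
contact_force: [-0.7, -0.8, -3.5]
gripper_width: 0.0388
```

```bash
python3 - <<'E'
from h import *
c=read_camera("scene"); crop(c,380,220,540,370,5,"s20.png")
c=read_camera("top"); crop(c,60,190,220,310,5,"t20.png")
g=tw(REST,[-.1005,0,.064]);print(g);plan(g,-1.3)
E
```

```text
[0.48498008 0.35287413 0.064     ]
t 21.9 ee [0.4856 0.3465 0.0645] z(jaw) az -1.45 y az 88.55 down [-1.e-04 -5.e-04 -1.e+00] F [ 0.4 -0.2 -3.3] w 0.039 q7 -30.5
delta cm (present tool axes) [ 0.05  0.64 -0.08]
roll about tool x needed -0.003
delta after roll [ 0.05  0.64 -0.08]
```

View pics/s20.png

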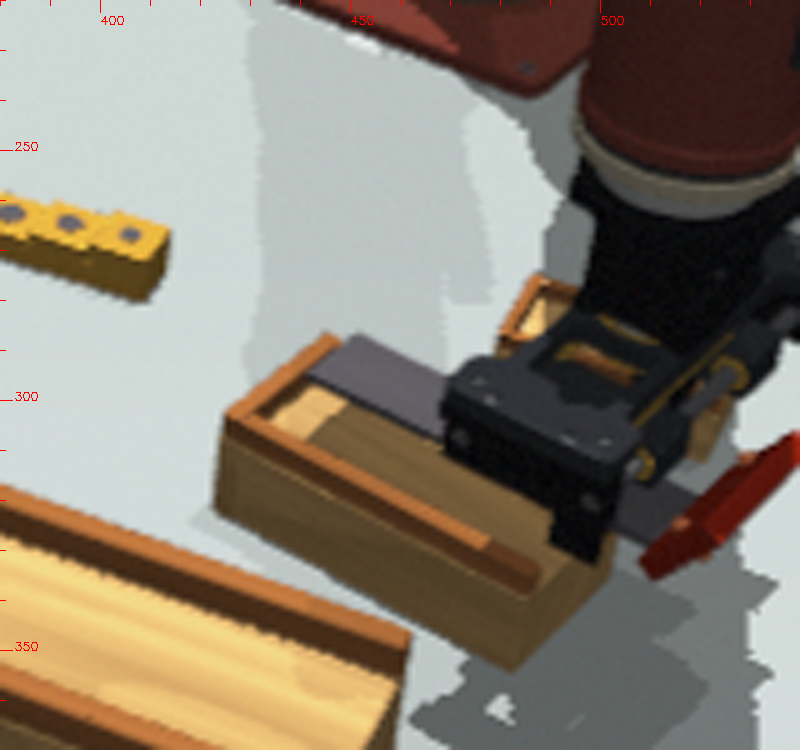

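View pics/t20.png

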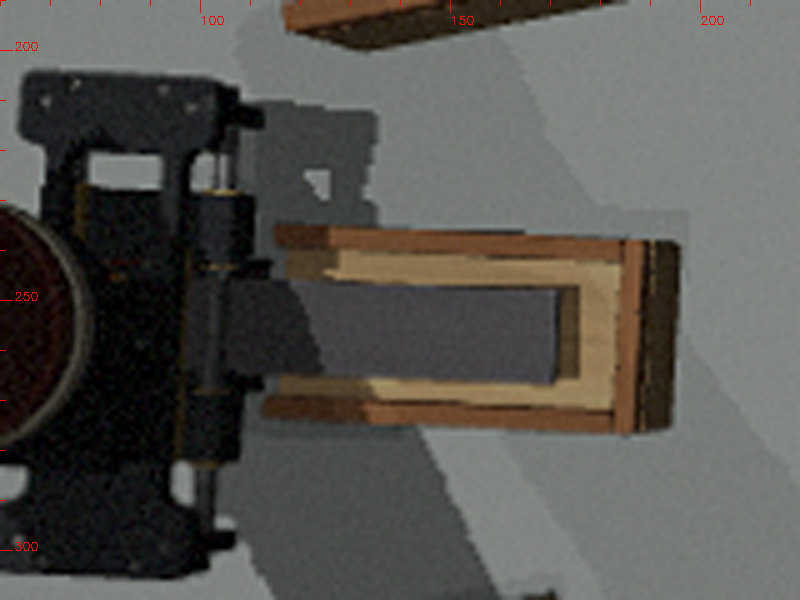

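Call:
{"api": "carry_out", "payload": {
  "rows": [
    [[0,0.5,-0.05,0],[0,0.4,0,0],[0,0,0,0],[0,0,0,0]]
  ]
}}

```text
t: 22.3
ee_pos: [0.485, 0.3567, 0.0645]
eef_rot: [-94.5, 90.0, -95.9]
contact_force: [-0.1, -0.3, -3.1]
gripper_width: 0.0387
```

```bash
python3 - <<'E'
from h import *
c=read_camera("scene"); crop(c,440,260,540,370,6,"s21.png")
c=read_camera("top"); crop(c,80,220,200,290,6,"t21.png")
g=tw(REST,[-.1005,0,.064]);print(g);plan(g,-1.3)
for uv in [(176-5,0)]: pass
E
```

```text
[0.48498008 0.35287413 0.064     ]
t 22.4 ee [0.4851 0.3564 0.0645] z(jaw) az -1.38 y az 88.62 down [-0.e+00 -2.e-04 -1.e+00] F [-0.3  0.2 -3.2] w 0.0389 q7 -31.1
delta cm (present tool axes) [ 0.05 -0.36 -0.  ]
roll about tool x needed -0.001
delta after roll [ 0.05 -0.36 -0.  ]
```

View pics/s21.png

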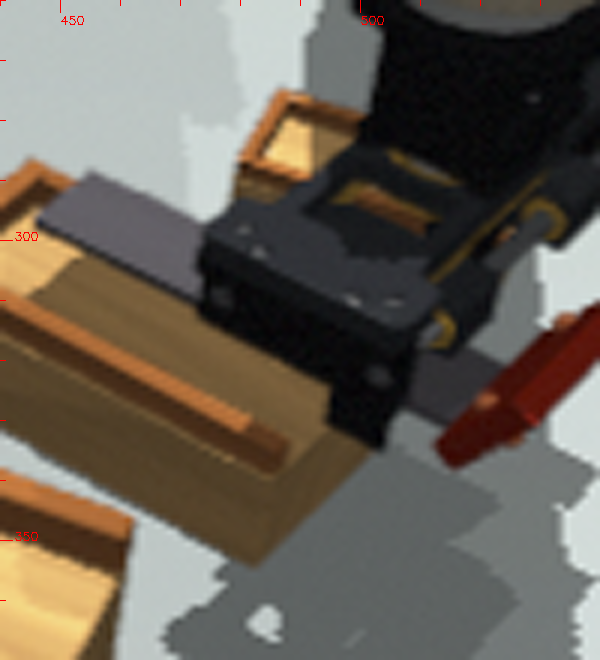

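View pics/t21.png

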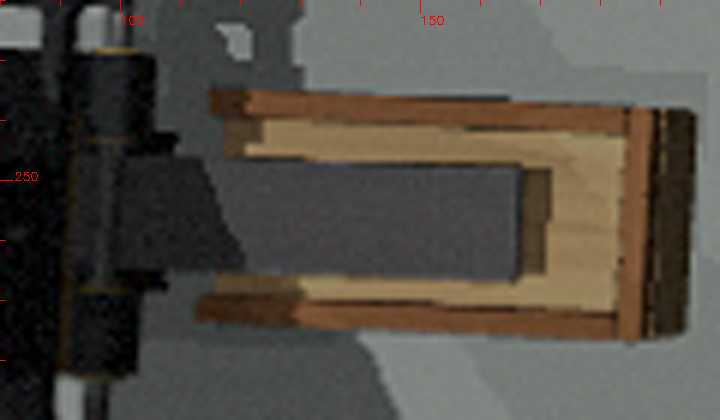

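```bash
python3 - <<'E'
from h import *
c=read_camera("top")
ins=lambda F,w:(np.array([[np.cos(F[2]),np.sin(F[2])],[-np.sin(F[2]),np.cos(F[2])]])@(w[:2]-np.array(F[:2])))
for uv,z in [((166.8,247.4),.086),((166.6,266.7),.086),((109.7,242.5),.066),((108,267),.066)]:
    w=px2w(c,*uv,z); print(w, ins(REST,w))
E
```

```text
[0.50081178 0.21539388 0.086     ] [0.03658569 0.01894668]
[0.46064762 0.21458272 0.086     ] [ 0.03830786 -0.02118874]
[0.50898229 0.34420227 0.066     ] [-0.09237491  0.02419278]
[0.45681219 0.34600916 0.066     ] [-0.09299774 -0.02800489]
```

Call:
{"api": "carry_out", "payload": {
  "rows": [
    [[0.8,0,0,0],[0.8,0,0,0],[0.7,0,0,0],[0.5,0,0,0],[0.3,0,0,0]]
  ]
}}

```text
t: 22.95
ee_pos: [0.4847, 0.3563, 0.0326]
eef_rot: [-128.2, 89.9, -129.6]
contact_force: [-0.4, -1.2, -2.3]
gripper_width: 0.0387
```

Call:
{"api": "carry_out", "payload": {
  "rows": [
    [[0.15,0,0,0],[0,0,0,0],[0,0,0,0]]
  ]
}}

```text
t: 23.25
ee_pos: [0.4852, 0.3567, 0.0323]
eef_rot: [41.9, 90.0, 40.5]
contact_force: [0.5, -0.6, -2.6]
gripper_width: 0.0385
```

```bash
python3 - <<'E'
from h import *
c=read_camera("scene"); crop(c,400,260,540,370,6,"s22.png")
plan(tw(REST,[-.1005,0,.0296]),-1.3)
E
```

```text
t 23.3 ee [0.4852 0.3567 0.0323] z(jaw) az -1.38 y az 88.62 down [ 3.e-04  4.e-04 -1.e+00] F [-0.1 -0.2 -2.7] w 0.0387 q7 -30.0
delta cm (present tool axes) [ 0.27 -0.39 -0.01]
roll about tool x needed -0.001
delta after roll [ 0.27 -0.39 -0.01]
```

View pics/s22.png

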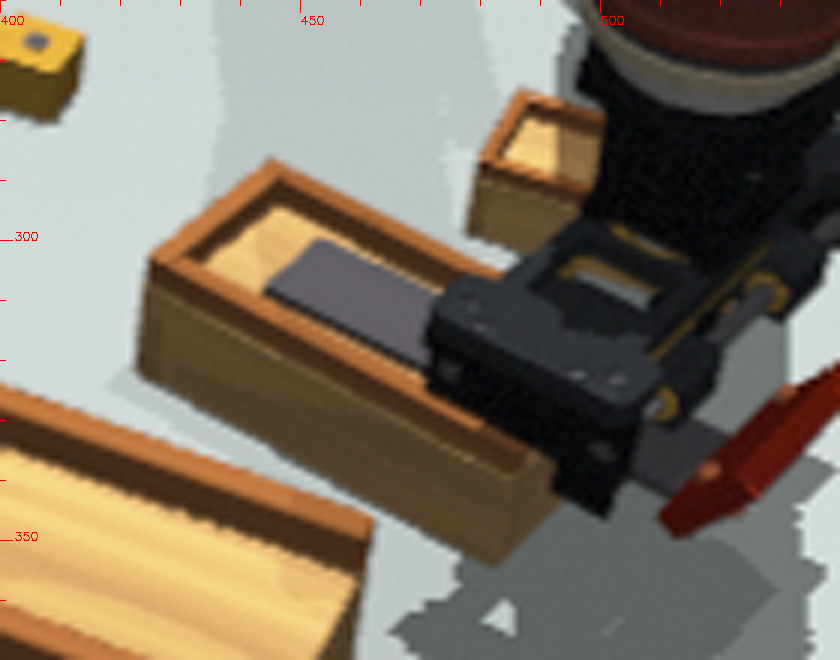

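Hanging just above the floor; lower in small steps until the force shows contact.

Call:
{"api": "carry_out", "payload": {
  "rows": [
    [[0.1,0,0,0],[0.05,0,0,0],[0,0,0,0]]
  ]
}}

```text
t: 23.6
ee_pos: [0.4851, 0.3567, 0.0306]
eef_rot: [28.4, 90.0, 27.0]
contact_force: [1.2, 0.5, -2.7]
gripper_width: 0.0389
```

Call:
{"api": "carry_out", "payload": {
  "rows": [
    [[0.08,0,0,0],[0,0,0,0],[0,0,0,0]]
  ]
}}

```text
t: 23.9
ee_pos: [0.4851, 0.3567, 0.0298]
eef_rot: [31.2, 90.0, 29.9]
contact_force: [0.3, -0.3, -2.2]
gripper_width: 0.039
```

Call:
{"api": "carry_out", "payload": {
  "rows": [
    [[0.08,0,0,0],[0,0,0,0],[0,0,0,0]]
  ]
}}

```text
t: 24.2
ee_pos: [0.4851, 0.3567, 0.0294]
eef_rot: [84.7, 90.0, 83.3]
contact_force: [-2.9, -1.4, 5.0]
gripper_width: 0.0388
```

Call:
{"api": "carry_out", "payload": {
  "rows": [
    [[0,0,0,0],[0,0,0,0],[0,0,0,0],[0,0,0,0],[0,0,0,0]]
  ],
  "fingers": -1,
  "newtons": 10
}}

```text
t: 24.7
ee_pos: [0.485, 0.3566, 0.0289]
eef_rot: [-97.1, 90.0, -98.5]
contact_force: [0.6, -0.7, 0.6]
gripper_width: 0.0709
```

Call:
{"api": "carry_out", "payload": {
  "rows": [
    [[0,0,0,0],[0,0,0,0],[0,0,0,0],[0,0,0,0],[0,0,0,0]]
  ]
}}

```text
t: 25.2
ee_pos: [0.4851, 0.3566, 0.029]
eef_rot: [38.1, 90.0, 36.8]
contact_force: [-0.7, -0.4, -0.1]
gripper_width: 0.0869
```

```bash
python3 - <<'E'
from h import *
c=read_camera("scene"); crop(c,400,260,540,370,6,"s23.png")
c=read_camera("top"); crop(c,60,190,220,310,5,"t23.png")
plan(tw(REST,[-.1005,0,.13]),-1.3)
E
```

```text
t 25.3 ee [0.485  0.3566 0.029 ] z(jaw) az -1.37 y az 88.63 down [ 0. -0. -1.] F [ 0.5  0.1 -0.6] w 0.0865 q7 -29.9
delta cm (present tool axes) [-10.1   -0.37   0.  ]
roll about tool x needed -0.001
delta after roll [-10.1   -0.37   0.  ]
```

View pics/s23.png

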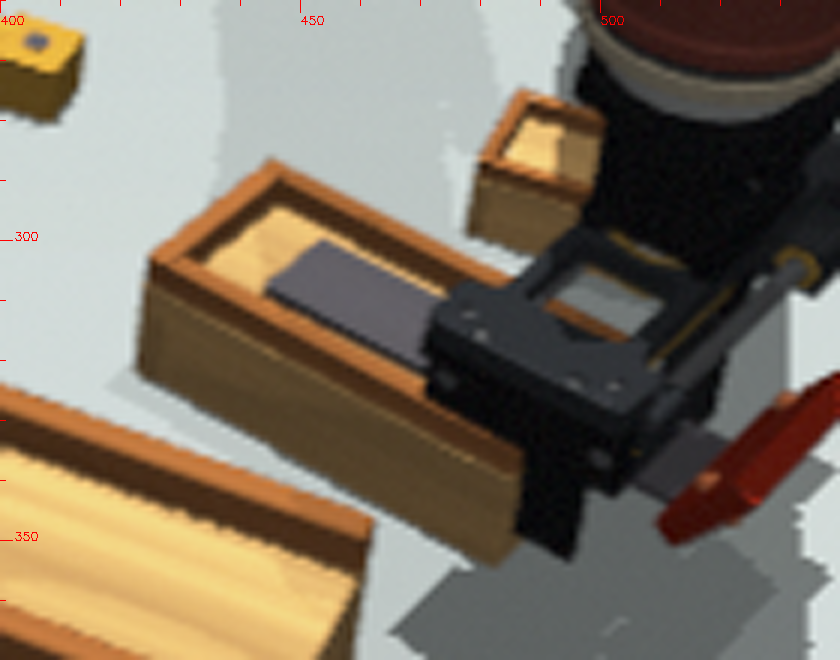

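View pics/t23.png

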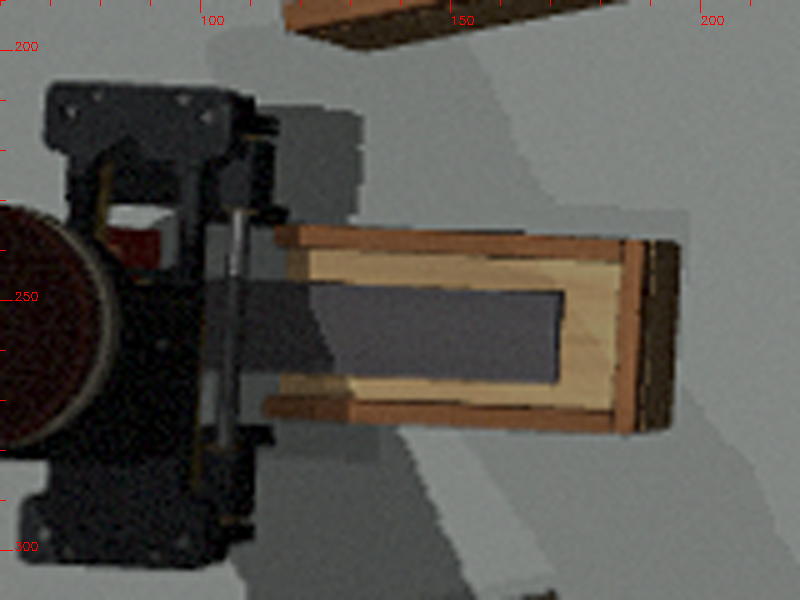

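Call:
{"api": "carry_out", "payload": {
  "rows": [
    [[-1,0,0,0],[-2,0,0,0],[-3,0,0,0],[-4,0,0,0],[-4,0,0,0]]
  ]
}}

```text
t: 25.8
ee_pos: [0.4849, 0.3562, 0.171]
eef_rot: [-84.9, 90.0, -86.3]
contact_force: [0.8, 0.1, -0.3]
gripper_width: 0.0872
```

Call:
{"api": "carry_out", "payload": {
  "rows": [
    [[-4,2,0,0],[-3,4,0,0],[0,4,0,0],[0,4,0,0],[0,4,0,0]]
  ]
}}

```text
t: 26.3
ee_pos: [0.4892, 0.5382, 0.2402]
eef_rot: [59.8, 89.9, 58.4]
contact_force: [1.3, -0.6, 1.1]
gripper_width: 0.0867
```

Call:
{"api": "carry_out", "payload": {
  "rows": [
    [[0,4,0,0],[0,3,0,0],[0,0,0,0],[0,0,0,0]]
  ]
}}

```text
t: 26.7
ee_pos: [0.4909, 0.6067, 0.2387]
eef_rot: [-74.0, 89.9, -75.4]
contact_force: [0.2, -0.1, -0.7]
gripper_width: 0.0869
```

```bash
python3 - <<'E'
from h import *
c=read_camera("scene"); cv2.imwrite("pics/s24.png",c["img"][:,:,::-1])
c=read_camera("top"); cv2.imwrite("pics/t24.png",c["img"][:,:,::-1]); crop(c,60,220,200,290,5,"t24c.png")
plan([.48,.5,.2])
E
```

```text
t 26.8 ee [0.4918 0.6053 0.2397] z(jaw) az -1.46 y az 88.54 down [ 9.e-04 -3.e-04 -1.e+00] F [ 1.  -0.2 -0.2] w 0.0867 q7 -46.6
delta cm (present tool axes) [  3.97 -10.56  -0.92]
```

View pics/s24.png

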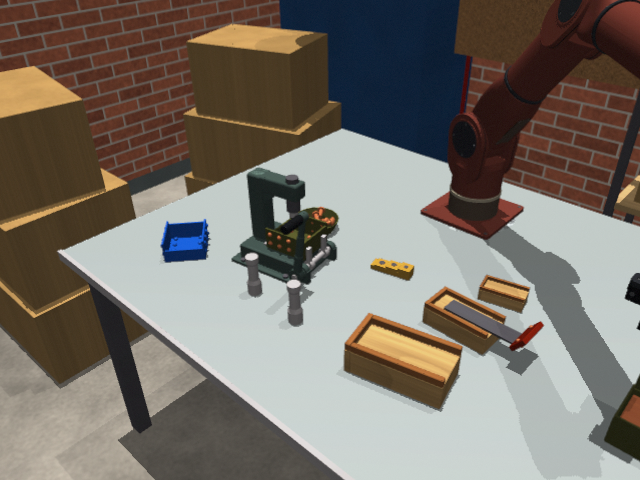

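View pics/t24.png

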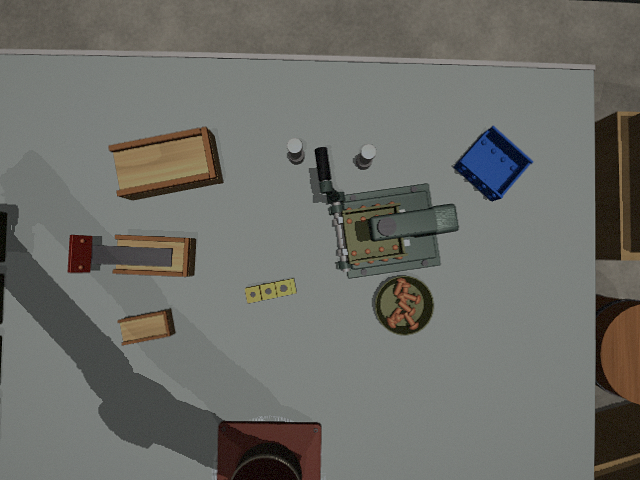

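View pics/t24c.png

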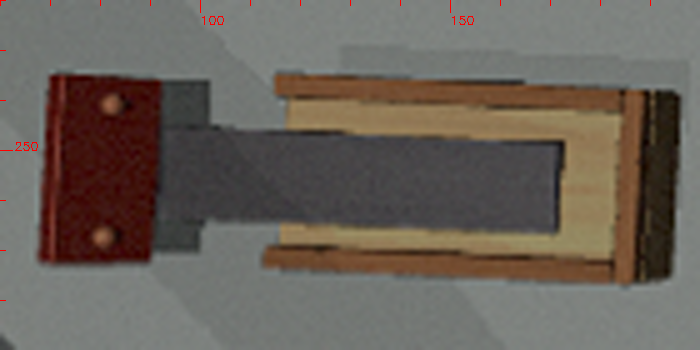

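```bash
python3 - <<'E'
from h import *
c=read_camera("top")
ins=lambda F,w:(np.array([[np.cos(F[2]),np.sin(F[2])],[-np.sin(F[2]),np.cos(F[2])]])@(w[:2]-np.array(F[:2])))
for n,uv,z in [("tail",(172.3,248.3),.051),("tail",(171.6,266.3),.051),("flange outer",(70,235),.082),("flange outer",(68,272.5),.082)]:
    print(n,ins(REST,px2w(c,*uv,z)).round(4))
crop(c,230,160,470,340,3,"t25.png")
a=cv2.imread("pics/top0.png"); b=c["img"][:,:,::-1]
d=cv2.absdiff(a,b).max(2)[120:340,230:470]; cv2.imwrite("pics/diff.png",cv2.resize(d,None,fx=3,fy=3))
E
```

```text
tail [0.0368 0.0174]
tail [ 0.0373 -0.0214]
flange outer [-0.1693  0.0363]
flange outer [-0.1688 -0.0422]
```

View pics/t25.png

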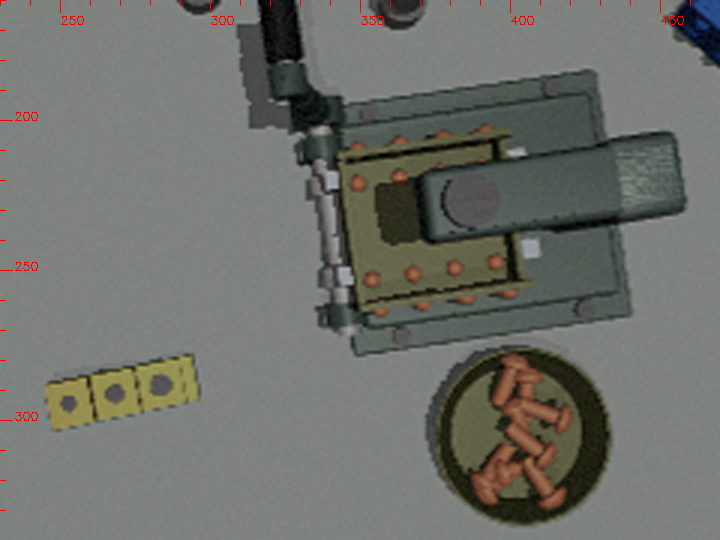

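View pics/diff.png

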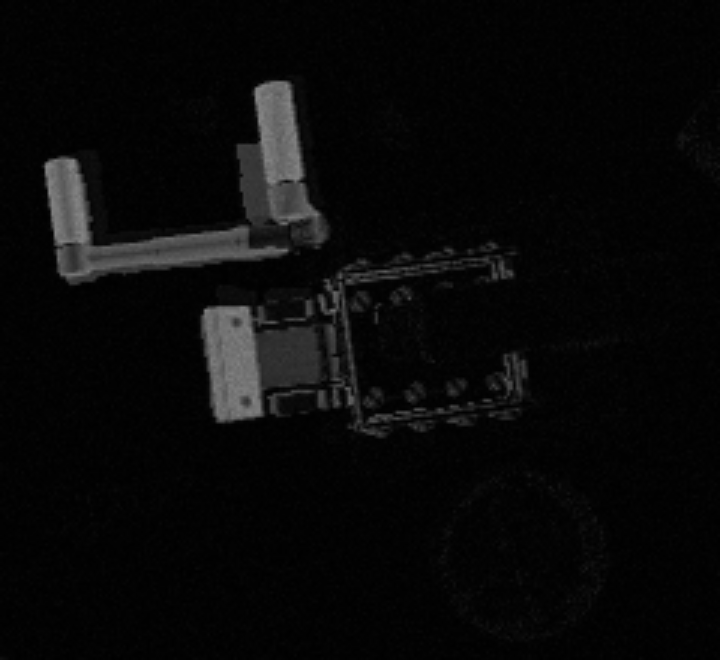

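```bash
python3 -c "
from plant import job
print(job.job_done())"
```

```text
the job is handed in; nothing more can be done
None
```

The job is done and handed in at about 27 s of the 64 s allowed. `job_done` gives no verdict, so the results below are from my own last pictures and readings.

**What I did**
- **Lever:** I lifted it by its handle to the end of its travel. The prongs stand upright in front of the bracket.
- **Plate:** The moves could not tilt the tool along the grip's slope. I drew the plate the first 43 mm holding the red flange across its 80 mm width. I then took it by the sides of the tongue to pull it clear. I lowered it into the middle-sized rest until the wrist force showed contact, let go and moved the arm away.

**Last checks**
- **Plate in the rest:** Its origin is at about x = -50 mm (allowed -60 to -12), about 2 mm off the centreline, with the tail about 37 mm past the rest's origin. The tail and flange measurements agree on this. The plate looks flat in the pictures; I did not measure its tilt directly.
- **Bracket:** It moved about 3 mm towards the stop and looks level on the rails.
- **Lever:** It is still up.
- **Snaps, gauge and dish:** The before and after pictures show no shift of the gauge, dish or rivet snaps.
- **Arm:** It is clear of everything, with contact forces at noise level.

**One disagreement:** In the scene camera the flange lay about 3 pixels (5 mm) off the top-view fit. I relied mainly on the top view, and the flange then gripped with no contact on the way in.

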